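# Clear the swing, check it with the tape and hang the cabinet door

## Robot

A 6-joint arm with a two-finger parallel gripper is mounted at the origin on the work surface. World frame = base frame: x ahead of the robot, y to its left, z up, the work surface at z = 0. Lengths are in m, angles in rad, forces in N, time in s.
With the tool pointing down it reaches from about 0.275 to 0.75 m from the base axis. Payload 10.2 kg.
Tool frame: the origin (TCP) lies midway between the tips of the shut fingers; the grasp point (between the pads) lies 19 mm behind it; x points along the fingers, y is the direction in which the jaws open and shut, and the axes are right-handed (so a half turn about x gives the same grasp; the last joint's range is limited). The gripper opens to 85 mm and grips with 20 to 120 N. Pads are 22 mm wide; open, the fingers measure 114 mm over their backs; the gripper's body (76 mm by 85 mm) begins 54 mm behind the grasp point. The pads swing forward as they close: fully open they stand 13 mm farther back than shut.
Start: joints at [-1.543, 0.313, 1.498, -0, 1.331, -0.223], TCP at [0.13, -0.509, 0.231] pointing down, gripper open.
Joint ranges: [-2.94, 2.94], [-0.97, 2.17], [0.19, 2.56], [-1.23, 4.37], [0.02, 3.11], [-2.88, 2.88]. Speed limits (rad/s): [2.39, 2.39, 3.01, 3.14, 3.14, 3.14].

## Interface

Orientations are given as a unit quaternion [x, y, z, w].
In Python, from plant import env, vision, hand_in gives the robot as it stands.
- The arm moves only by the shell command python3 -m crank 'ROWS' [OPENING] [FORCE]. ROWS is JSON, a list that holds one entry, the list of rows, each a list of 6 numbers: the shift along the tool's x, y, z in cm, then the turn, a rotation vector about the tool's x, y, z in degrees. In form: [[[dx, dy, dz, ax, ay, az], ...]]. A call has 1 to 20 rows; each row shifts and turns the commanded pose from where the row before left it, along the tool's axes as they then stand; what a row does not reach is not made up. A row lasts 1/12 s, in which the tool goes at most 41.7 mm and 7.16 degrees, less where a joint would pass 70% of its speed; a pose out of reach is approached as far as the arm can. A call with a gripper value outside its range is refused whole. OPENING is the finger opening in cm, from 0 to 8.54, set as the call begins (- or left out, the last holds). The fingers move at their own pace and stop on an object; FORCE is the grip in N (left out, the last holds). Time passes only in rows, so rows that do not move let the fingers close. It gives the time, the measured TCP pose, the force and the opening at its end, in the units of the state.
- env.sense(): the state, without advancing time (a new reading comes with each control period).
- vision.get_image(name): name is "side" or "top" or "wrist"; returns a dict with "color" (420x560x3 uint8, blue, green, red), "depth" (420x560 float32, m along the optical axis (not along the pixel's ray), 0 where there is no reading), "mtx" (3x3 intrinsics, pixels), "T" (4x4, takes a point from camera to world coordinates); the wrist camera has in their place "tool_from_camera" (4x4, takes a point from camera to tool coordinates, whose origin is the TCP and whose axes are the tool frame's). Camera axes: x right, y down, z forward; pixel columns grow to the right and rows downward; lengths in m; the calibration is good to about 2 mm. A picture is of the moment at which its call begins: read the wrist's pose just before it.
- hand_in(): hands the job in, once; it reports no verdict.
The state is a dict: "time": time; "q": joint angles; "joint_vel": joint speeds; "joint_efforts": joint torques, N m; "ee_pos": TCP position; "eef_rot": TCP orientation; "ft_force": force on the tool from outside, world axes, zero at the start; "moment": the same for the moment, N m; "gripper_width": finger opening in m.
Only numpy, scipy, OpenCV 4.12 (cv2) and the standard library are available. Lean on these libraries where they do the work, as an engineer would, in place of code of your own. Each camera call takes 0.05 s, during which the arm holds its last target.

## Task

Put the door back on the small watch cabinet. First stand every cologne bottle that is in front of it upright on the bamboo tray; then, to see that the swing is clear, pull the tape measure on its drawer front out until the red mark is at the mouth of the case, keep it there for two seconds and lead the blade all the way back in without letting it snap. Last, lift the door out of its stand, lower both hinge sockets right down onto the two pintles, swing it shut and leave everything else where it is.

Things in the scene. Friction and masses are not known exactly. Their poses are not given: they have to be found in the camera images.
- cologne_frosted: Frosted white glass cologne bottle standing upright; origin at the centre of its underside, z up along the bottle. Round body 44 mm across and 62 mm tall, steel cap 24 mm across on top; 90 mm tall in all; heavy glass base. May be absent.
- cologne_cobalt: Rectangular cobalt-blue glass cologne bottle standing upright; origin at the centre of its underside, z up along the bottle. Body 38 mm along its x, 54 mm along its y, 64 mm tall, steel cap 22 mm across on top; 90 mm tall in all; heavy glass base. May be absent.
- cologne_clear: Square clear glass cologne bottle standing upright; origin at the centre of its underside, z up along the bottle. Body 42 x 42 mm (sides along x and y), 60 mm tall, black cap 24 mm across; 88 mm tall in all; heavy glass base. May be absent.
- cologne_slim: Slim round cobalt-blue glass cologne bottle standing upright; origin at the centre of its underside, z up along the bottle. Body 40 mm across and 66 mm tall, dark wooden cap 22 mm across; 92 mm tall in all; heavy glass base. May be absent.
- tray: Bamboo tray, fixed, 170 mm (its x) by 360 mm (its y); origin at the centre of its underside. Inner floor 6 mm above the origin, 158 x 348 mm; rim 20 mm high.
- cabinet: Small oak watch cabinet, fixed on the dresser, 140 mm deep (its x), 150 mm wide (its y), 222 mm tall; origin at the centre of its underside. Its front faces its own -x: a closed drawer front up to z 60 mm (face at x -82 mm), above it the door opening (carcass face at x -70 mm). Two brass brackets with upright pintles stand out past its +y side.
- pintle_low (a point): Lower upright steel pintle on the cabinet: the point where the pin leaves the top of its brass bracket (x -78.5, y 84, z 80 mm in the cabinet's frame). Pin 7 mm thick, 16 mm tall, the upper 8 mm tapering to 2.4 mm.
- pintle_top (a point): Upper pintle, same pin, on the same upright axis 100.5 mm above the lower one.
- door: Lift-off cabinet door, loose, 0.24 kg: wooden frame with clear pane, 148 mm wide (its y, -74 to 74), 14 mm thick (its x), 150 mm tall; origin at the centre of its underside, z up. -x is its outer side, with a knob out to x -23 mm at y -61, z 75 mm. At its +y edge two brass hinge sockets, 16 mm outside, 10 mm bore, 18 mm tall, open below. At first it stands upright in a stand, underside 12 mm up.
- socket_low (a point): Centre of the mouth (underside) of the door's lower hinge socket: x 0, y 84, z 14 mm in the door's frame. Seated, it lies at pintle_low. When the door hangs shut, its axes are parallel to the cabinet's, its underside is 66 mm above the dresser and its back 1.5 mm off the carcass; to open, it turns clockwise (seen from above) about the pintles.
- socket_top (a point): Centre of the underside of the upper hinge socket: x 0, y 84, z 116 mm in the door's frame. Seated, it lies 1.5 mm above pintle_top.
- door_edge (a point): Middle of the door's free edge: x 0, y -74, z 75 mm in the door's frame. Shut, it lies at x -78.5 mm in the cabinet's frame.
- tape (a joint): How far the tape blade is drawn out (m): 0 is home, grows as the blade is pulled away from the cabinet along the cabinet's -x; stop at 0.150. It is sprung: pulls back with 1.5 N at home, rising 25 N/m to 4.3 N at the red mark. Let go far out, it whips back at up to 0.7 m/s. The red mark on the blade reaches the mouth of the case at 0.110.
- tape_tab (a point): Top centre of the dark steel pull tab at the end of the yellow tape blade. The tab is 20 mm wide (cabinet's y), 12 mm long (cabinet's x), and stands from 6 to 42 mm above the dresser. At home it lies at x -166, y -20 mm in the cabinet's frame, 28 mm in front of the mouth of the case.
- tape_mouth (a point): Mouth of the black and yellow tape-measure case, where the blade comes out, 14 mm above the dresser. The case (56 mm long, 30 mm wide, 54 mm tall) is clipped firmly to the drawer front. The blade is 18 mm wide, with black ticks every 10 mm and a 6 mm red band that is inside the case at first.
- stand: Bamboo slotted stand, fixed, 70 mm (its x) by 150 mm (its y), that holds the door at first; origin at the centre of its underside. Slot along its y, 17 mm wide; its walls are 110 mm long, 40 mm above the dresser at the top, 41 mm over their outsides.
- watch_box: Black plastic watch box with flip-top lid, 110 x 180 x 77 mm; bystander.
- shoehorn: Tortoiseshell acetate shoehorn, 190 mm long, lying flat; bystander.
- watch_cushion: Wristwatch on a grey cushion, 55 x 60 x 48 mm; bystander.
- comb: Black comb, 150 mm long, lying flat; bystander.
- candle_jar: Amber candle jar with a wooden lid, 74 mm across, 85 mm tall; bystander.
- ring_dish: White ceramic ring dish, 70 mm across, 22 mm tall; bystander.
- pomade_tin: Aluminium pomade tin, 66 mm across, 28 mm tall; bystander.
Things that resemble listed ones, but are neither listed nor needed, are in the scene too. What is shaped like the cologne_clear but green is not meant. What is shaped like the cologne_cobalt but pink is not meant.

How it is judged:
On the way, in this order (a step that is already met when the one before it is completed fails the run):
1. every cologne bottle present stands upright on the tray (x of cologne_frosted in the frame of tray between -0.066 and 0.066 m and y of cologne_frosted in the frame of tray between -0.162 and 0.162 m and z of cologne_frosted in the frame of tray between 0.002 and 0.011 m and angle between each of cologne_frosted, cologne_cobalt, cologne_clear, cologne_slim's own z axis and vertical below 0.1 rad and x of cologne_cobalt in the frame of tray between -0.066 and 0.066 m and y of cologne_cobalt in the frame of tray between -0.162 and 0.162 m and z of cologne_cobalt in the frame of tray between 0.002 and 0.011 m and x of cologne_clear in the frame of tray between -0.066 and 0.066 m and y of cologne_clear in the frame of tray between -0.162 and 0.162 m and z of cologne_clear in the frame of tray between 0.002 and 0.011 m and x of cologne_slim in the frame of tray between -0.066 and 0.066 m and y of cologne_slim in the frame of tray between -0.162 and 0.162 m and z of cologne_slim in the frame of tray between 0.002 and 0.011 m), for 0.3 s.
2. with the door still off, the tape is drawn out to the red mark (110 mm, within 6 mm) and kept there (value of joint tape between 0.104 and 0.116 m and distance between socket_low and pintle_low above 0.05 m), for 1.5 s.
3. the blade is back home (within 6 mm), the door still off (value of joint tape below 0.006 m and distance between socket_low and pintle_low above 0.05 m), for 0.2 s.
4. the door hangs on both pintles, sockets fully down (distance between socket_low and pintle_low below 0.007 m and distance between socket_top and pintle_top below 0.007 m), for 0.1 s.
At the end, for the whole second after the job is handed in: Every cologne bottle present stands upright on the tray, wholly inside its rim; the tape blade is home (within 6 mm); both hinge sockets are fully down on their pintles (within 7 mm) and the door is shut, its free edge within 10 mm of its closed place; all at rest (all of step 1 and all of step 4 and x of door_edge in the frame of cabinet above -0.0885 m and value of joint tape below 0.006 m and linear speed of each of door, cologne_frosted, cologne_cobalt, cologne_clear, cologne_slim below 0.02 m/s); the robot touches nothing.
It fails at once if the tape blade snaps back (faster than 0.4 m/s) (velocity of joint tape below -0.4 m/s).
It fails at once if a bystander (watch box, shoehorn, watch, comb, candle, ring dish or tin) is moved over 30 mm (distance of any of watch_box, shoehorn, watch_cushion, comb, candle_jar, ring_dish, pomade_tin from where it was at the start of the episode above 0.03 m).
Of cologne_frosted, cologne_cobalt, cologne_clear, cologne_slim only 2 to 4 are there at a start; the rules pass over those that are not, and their reading is None.
At some moment in a run one of cologne_frosted, cologne_cobalt, cologne_clear, cologne_slim may be knocked a few centimetres aside while the robot is not near it.
It also fails if it takes over 210 s, if anything falls off the work surface, if the arm or the gripper's body presses on something with over 40 N, if the wrist force passes 120 N, or if a joint passes its speed limit or range.

## Working session

There is one attempt and no reset: what is moved stays moved. The work goes in short steps, Python scripts to look and compute and a shell command to move; the robot and the scene stay as the last step left them, time stands still between calls to the robot, and variables do not carry over. Pictures are saved under pics/ and viewed, and the job is handed in when it is done.

```bash
ls -la; mkdir -p pics; python3 - <<'E'
from plant import env, vision
import cv2
print(env.sense())
for n in ("side","top","wrist"):
    d=vision.get_image(n); cv2.imwrite(f"pics/{n}0.png",d["color"]); print(n,d["mtx"].tolist(),d.get("T",d.get("tool_from_camera")).tolist())
E
```

```text
total 12
drwxr-xr-x  3 agent agent 4096 Dec  7 06:26 .
drwxr-xr-x 23 root  root  4096 Dec  7 06:26 ..
drwxr-xr-x  2 agent agent 4096 Dec  7 06:26 pics
{'time': 0.0, 'q': array([-1.54341596e+00,  3.13455911e-01,  1.49844349e+00,  9.67088528e-06,
        1.33100763e+00, -2.23389446e-01]), 'joint_vel': array([-1.81738071e-04, -1.03219107e-04,  6.59184908e-04, -4.12913743e-04,
       -4.43157019e-05, -4.67755244e-04]), 'joint_efforts': array([ 5.11172493e-05, -4.12264431e+01, -2.59742260e+01, -1.87015826e-04,
        4.11340196e-03, -1.11711344e-06]), 'ee_pos': array([ 0.13026728, -0.50831278,  0.23072964]), 'eef_rot': array([ 0.70160444,  0.08888971, -0.70150689,  0.08796542]), 'ft_force': array([ 0.3500237 ,  0.89312816, -0.9351783 ]), 'moment': array([ 0.02740814, -0.01259683,  0.04221213]), 'gripper_width': 0.08499217766228422}
side [[534.1361674103937, 0.0, 280.97181752659077], [0.0, 534.1361674103937, 216.8394066621918], [0.0, 0.0, 1.0]] [[-0.8072834827173915, -0.3986479855890702, 0.43517026796123826, -0.09196324568056974], [-0.5899875199408438, 0.5631706869842397, -0.5785788655280
[... 241 characters left out ...]
1.0]] [[0.019903696574318085, -0.981710913545967, 0.1893344265774729, 0.4031827742334792], [-0.9995755221486505, -0.023568776631019375, -0.017125661720636398, 0.030621712888534096], [0.021274829821411705, -0.18891319433237086, -0.9817633047854304, 1.1212468686524204], [0.0, 0.0, 0.0, 1.0]]
wrist [[335.59096085472333, 0.0, 278.5693340645188], [0.0, 335.59096085472333, 212.44245031065125], [0.0, 0.0, 1.0]] [[0.00030688476558327283, -0.29301153058056145, 0.9561088582209534, -0.14296337864253789], [0.9999998178194369, 0.0005868977289898921, -0.000141110404583373, -0.00017945310212796883], [-0.0005197911419293253, 0.9561087273411377, 0.2930116573095282, -0.0736317258567137], [0.0, 0.0, 0.0, 1.0]]
```

View pics/side0.png

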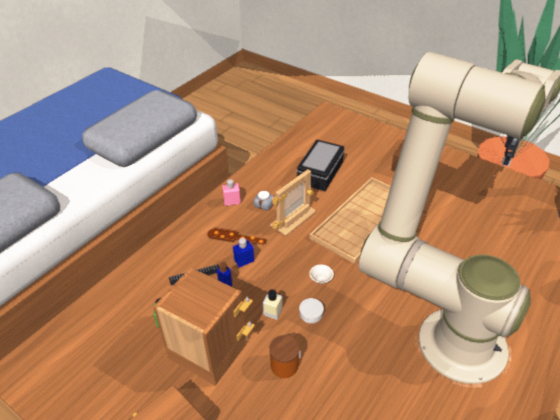

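View pics/top0.png

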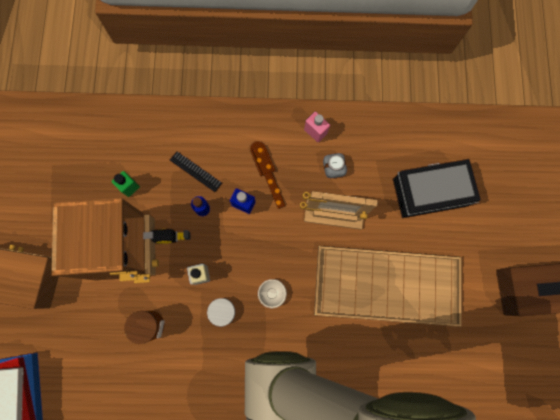

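View pics/wrist0.png

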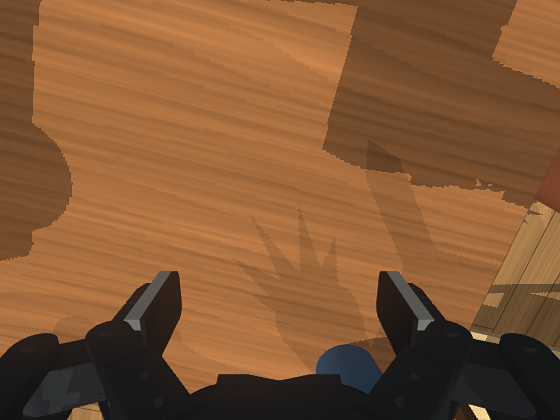

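The top view shows the cabinet at (90,237), with its front to the right and the tape tab at about (185,236). The bottles are slim (200,206), cobalt (243,200) and clear (197,273); I see no frosted one. The tray is at (390,285) and the door in its stand at (337,207). The pink and green bottles are decoys. Next I'll measure.

```bash
cat > h.py <<'E'
import numpy as np, cv2
from plant import env, vision
from scipy.spatial.transform import Rotation as R
def get(n):
    s=env.sense(); d=vision.get_image(n)
    if n=="wrist":
        T=np.eye(4); T[:3,:3]=R.from_quat(s["eef_rot"]).as_matrix(); T[:3,3]=s["ee_pos"]
        d["T"]=T@d["tool_from_camera"]
    return d
def cloud(d):
    v,u=np.mgrid[:420,:560]; z=d["depth"]; K=d["mtx"]
    P=np.stack([(u-K[0,2])/K[0,0]*z,(v-K[1,2])/K[1,1]*z,z],-1)
    W=P@d["T"][:3,:3].T+d["T"][:3,3]; W[z==0]=np.nan; return W
def ray(d,u,v,h):
    K=d["mtx"]; r=d["T"][:3,:3]@np.array([(u-K[0,2])/K[0,0],(v-K[1,2])/K[1,1],1.]); o=d["T"][:3,3]
    return o+r*(h-o[2])/r[2]
def px(d,p):
    q=d["T"][:3,:3].T@(np.asarray(p)-d["T"][:3,3]); return d["mtx"][0,0]*q[0]/q[2]+d["mtx"][0,2],d["mtx"][1,1]*q[1]/q[2]+d["mtx"][1,2]
def rect(pts):
    (c,s,a)=cv2.minAreaRect((np.asarray(pts)[:,:2]*1000).astype(np.float32)); return np.round(c,1),np.round(s,1),round(a,1)
def st():
    s=env.sense(); Rm=R.from_quat(s["eef_rot"]).as_matrix()
    print("t",round(s["time"],2),"p",np.round(s["ee_pos"]*1000,1),"f",np.round(s["ft_force"],1),"w",round(s["gripper_width"]*1000,1)); print(np.round(Rm,3).tolist())
E
python3 - <<'E'
from h import *
t=get("top"); W=cloud(t); s=get("side"); S=cloud(s)
print("table z",np.nanmedian(W[340:400,180:230,2]), np.nanmedian(S[330:380,120:150,2]))
def reg(nm,u0,u1,v0,v1,lo,hi):
    P=W[v0:v1,u0:u1].reshape(-1,3); P=P[(P[:,2]>lo)&(P[:,2]<hi)]
    if len(P)>5: print(nm,len(P),rect(P),"z",np.round(np.percentile(P[:,2],[5,50,95])*1000,1))
reg("cob cap",215,270,175,225,.075,.11);reg("cob body",215,270,175,225,.05,.072)
reg("slim cap",185,215,190,225,.078,.11);reg("slim body",185,215,190,225,.05,.072)
reg("clear cap",180,215,255,292,.075,.11);reg("clear body",180,215,255,292,.04,.068)
reg("tray rim",300,480,235,340,.014,.03)
reg("cab top",30,170,180,300,.21,.235)
reg("door top",295,385,180,240,.145,.18)
reg("stand",295,385,180,240,.03,.046)
reg("tab",170,200,220,250,.036,.05)
reg("case",140,175,220,250,.047,.06)
reg("tin",200,245,290,335,.02,.05); reg("dish",255,292,275,312,.015,.05);reg("candle",120,165,305,345,.07,.1)
reg("box",380,490,150,225,.06,.1);reg("cushion",315,355,145,185,.03,.06)
big=cv2.resize(t["color"][120:340,20:300],None,fx=2.8,fy=2.7); cv2.imwrite("pics/top_cab.png",big)
big=cv2.resize(s["color"][150:390,140:360],None,fx=2.5,fy=2.5); cv2.imwrite("pics/side_cab.png",big)
E
```

```text
table z -0.0004201491246598188 0.0013446546737936327
cob cap 76 (array([647.7, 106.5]), array([20.2, 20.1]), 2.7) z [79.1 88.6 91.5]
cob body 268 (array([648.1, 106. ]), array([53.9, 38.2]), 64.9) z [56.9 62.6 66.4]
slim cap 74 (array([632.2, 211.7]), array([20.3, 20.1]), 45.8) z [84.  90.7 93.7]
slim body 144 (array([632.4, 210.5]), array([39.3, 37. ]), 0.8) z [54.6 64.3 68.6]
clear cap 90 (array([464.1, 207. ]), array([21.3, 22.5]), 0.3) z [80.2 87.4 90.1]
clear body 237 (array([463.5, 207. ]), array([42.2, 42. ]), 12.7) z [48.9 58.9 62.4]
tray rim 1079 (array([ 446.8, -262.1]), array([359.9, 170.3]), 86.8) z [15.2 19.  22.3]
cab top 5206 (array([526.1, 406.8]), array([150.7, 142.4]), 5.3) z [218.3 221.2 223.8]
door top 519 (array([ 632.6, -119.9]), array([164.3,  15.1]), 83.3) z [146.9 160.4 163.8]
stand 406 (array([ 623.4, -111.1]), array([150.4,  25.9]), 80.1) z [32.9 38.7 43.8]
tab 66 (array([556.7, 257. ]), array([40.7, 27.4]), 89.3) z [37.3 41.6 48.9]
case 509 (array([556.5, 309.7]), array([72. , 77.9]), 4.4) z [48.2 55.  59.5]
tin 597 (array([374.6, 149.5]), array([64.7, 63.9]), 33.8) z [23.7 27.3 30.5]
dish 262 (array([422.1,  27.5]), array([67.9, 66.3]), 1.1) z [15.3 19.6 23.9]
candle 879 (array([339.1, 323.7]), array([70.8, 73. ]), 2.7) z [80.8 84.3 87.5]
box 3236 (array([ 692.5, -380. ]), array([114.8, 181.9]), 11.3) z [72.3 76.7 80.2]
cushion 392 (array([ 751.7, -128. ]), array([55.5, 52.2]), 9.5) z [31.6 39.1 48.7]
```

View pics/top_cab.png

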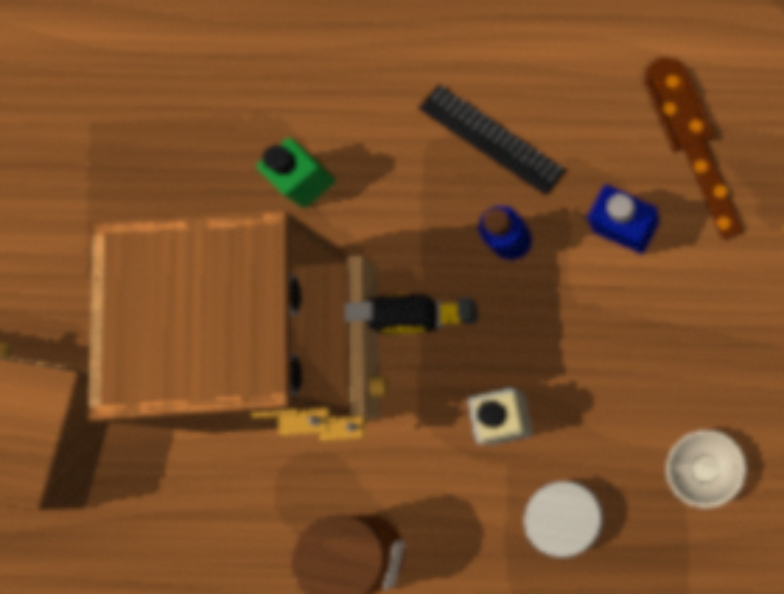

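View pics/side_cab.png

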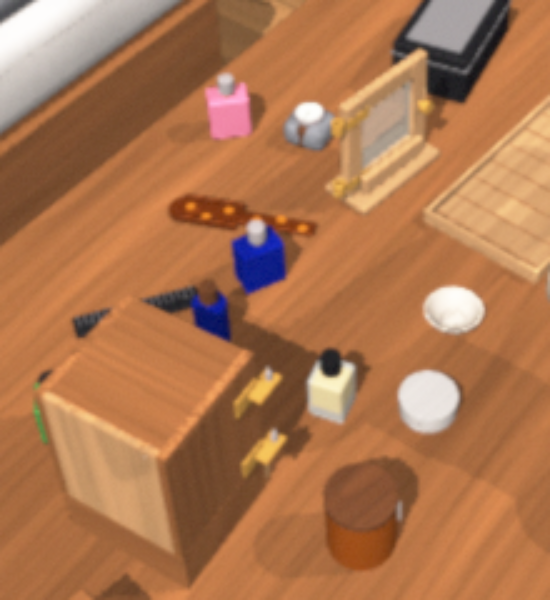

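```bash
cat >> h.py <<'E'
def go(x,y,z,psi=None):
    """mm, deg: turn about tool x first, then shift (cm) in turned tool axes"""
    s=env.sense(); Rm=R.from_quat(s["eef_rot"]).as_matrix(); p=s["ee_pos"]*1000
    cur=np.degrees(np.arctan2(Rm[1,1],Rm[0,1])); a=0
    if psi is not None:
        a=-((psi-cur+90)%180-90)
    R2=Rm@R.from_rotvec([np.radians(a),0,0]).as_matrix()
    d=R2.T@(np.array([x,y,z])-p)/10
    print("psi now %.1f turn ax %.1f shift cm %s  q6 %.2f"%(cur,a,np.round(d,2),s["q"][5]))
E
python3 - <<'E'
from h import *
st(); go(648,106,150,-25); go(632,211,150,90); go(464,207,150,13); go(464,207,150,-77)
t=get("top")
E
```

```text
t 0.25 p [ 130.3 -508.5  231. ] f [-0.3  1.   0.7] w 85.7
[[-0.0, 0.248, -0.969], [0.001, -0.969, -0.248], [-1.0, -0.001, -0.0]]
psi now -75.6 turn ax -50.6 shift cm [  8.14  20.95 -77.56]  q6 -0.22
psi now -75.6 turn ax 14.4 shift cm [  8.14 -71.94 -50.17]  q6 -0.22
psi now -75.6 turn ax -88.6 shift cm [  8.15  48.61 -62.2 ]  q6 -0.22
psi now -75.6 turn ax 1.4 shift cm [  8.15 -62.2  -48.61]  q6 -0.22
```

```bash
python3 -m crank '[[[0,0,0,-6.33,0,0],[0,0,0,-6.33,0,0],[0,0,0,-6.33,0,0],[0,0,0,-6.33,0,0],[0,0,0,-6.33,0,0],[0,0,0,-6.33,0,0],[0,0,0,-6.33,0,0],[0,0,0,-6.33,0,0]]]' 6.5
python3 -m crank '[[[0,1.05,-3.88,0,0,0],[0,1.05,-3.88,0,0,0],[0,1.05,-3.88,0,0,0],[0,1.05,-3.88,0,0,0],[0,1.05,-3.88,0,0,0],[0,1.05,-3.88,0,0,0],[0,1.05,-3.88,0,0,0],[0,1.05,-3.88,0,0,0],[0,1.05,-3.88,0,0,0],[0,1.05,-3.88,0,0,0],[0,1.05,-3.88,0,0,0],[0,1.05,-3.88,0,0,0],[0,1.05,-3.88,0,0,0],[0,1.05,-3.88,0,0,0],[0,1.05,-3.88,0,0,0],[0,1.05,-3.88,0,0,0],[0,1.05,-3.88,0,0,0],[0,1.05,-3.88,0,0,0],[0,1.05,-3.88,0,0,0],[0,1.05,-3.88,0,0,0]]]'
python3 - <<'E'
from h import *
st(); go(648,106,100,-25)
for n in ("top","wrist"):
    d=get(n); cv2.imwrite(f"pics/{n}1.png",d["color"])
E
```

```text
time: 0.97
ee_pos: [0.1303, -0.5085, 0.2312]
eef_rot: [0.595, 0.382, -0.595, 0.382]
ft_force: [-0.3, -0.5, 0.3]
gripper_width: 0.0648
time: 2.63
ee_pos: [0.6493, 0.108, 0.2312]
eef_rot: [-0.596, -0.38, 0.596, -0.38]
ft_force: [0.1, -0.4, 0.8]
gripper_width: 0.0648
t 2.63 p [649.3 108.  231.2] f [ 0.1 -0.4  0.8] w 64.8
[[-0.0, 0.906, -0.422], [-0.0, -0.422, -0.906], [-1.0, -0.0, 0.0]]
psi now -25.0 turn ax 0.0 shift cm [13.12 -0.03  0.23]  q6 0.42
```

View pics/top1.png

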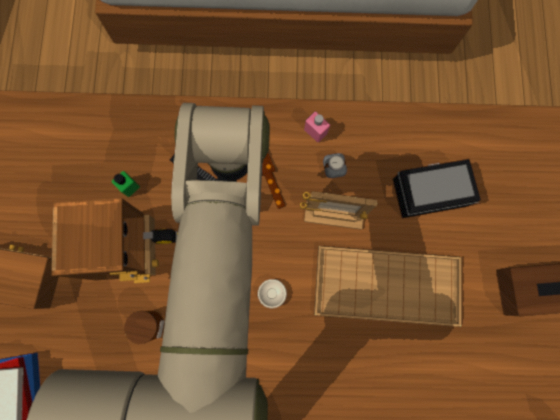

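View pics/wrist1.png

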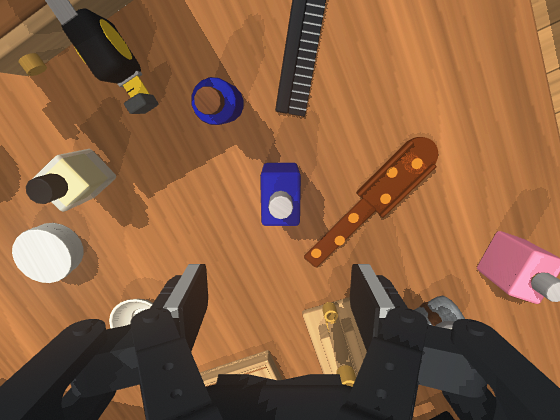

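The wrist view shows the cobalt cap at (280,205), and nothing stands where the arm was. Checking its position from the wrist camera.

```bash
python3 - <<'E'
from h import *
d=get("wrist"); W=cloud(d)
P=W[150:235,250:310].reshape(-1,3)
for lo,hi in((.078,.1),(.045,.07)):
    Q=P[(P[:,2]>lo)&(P[:,2]<hi)]; print(len(Q),rect(Q),np.percentile(Q[:,2],[5,50,95]))
E
```

```text
512 (array([649.1, 106.6]), array([21.4, 20.6]), 17.9) [0.08318553 0.09017455 0.0913444 ]
1711 (array([649.1, 106.4]), array([54.2, 37.9]), 65.2) [0.05866738 0.06397437 0.06536092]
```

```bash
python3 -m crank '[[[2.5,0,0.15,0,0,0],[2.5,0,0,0,0,0],[2.5,0,0,0,0,0],[2.5,0,0,0,0,0],[2.5,0,0,0,0,0],[2.5,0,0,0,0,0],[2.5,0,0,0,0,0],[1.6,0,0,0,0,0],[0.6,0,0,0,0,0],[0.3,0,0,0,0,0],[0,0,0,0,0,0]]]' 
python3 -m crank '[[[0,0,0,0,0,0],[0,0,0,0,0,0],[0,0,0,0,0,0],[0,0,0,0,0,0],[0,0,0,0,0,0],[0,0,0,0,0,0],[0,0,0,0,0,0],[0,0,0,0,0,0]]]' 2.5 50
python3 -c "
from h import *
st()"
```

```text
time: 3.7
ee_pos: [0.6479, 0.1041, 0.0319]
eef_rot: [0.597, 0.38, -0.596, 0.38]
ft_force: [-0.7, -0.5, -0.5]
gripper_width: 0.0652
time: 4.37
ee_pos: [0.6485, 0.1046, 0.0328]
eef_rot: [0.597, 0.38, -0.596, 0.38]
ft_force: [0.2, -0.5, 6.0]
gripper_width: 0.0375
t 4.37 p [648.5 104.6  32.8] f [ 0.2 -0.5  6. ] w 37.5
[[0.002, 0.906, -0.422], [-0.0, -0.422, -0.906], [-1.0, 0.002, -0.001]]
```

```bash
python3 -m crank '[[[-0.5,0,0,0,0,0],[-1.5,0,0,0,0,0],[-2.5,0,0,0,0,0],[-2.5,0,0,0,0,0],[-2.5,0,0,0,0,0],[-2.5,0,0,0,0,0]]]' 
python3 -c "
from h import *
st(); go(440.7,-371.9,153)"
```

```text
time: 4.87
ee_pos: [0.6475, 0.1048, 0.1526]
eef_rot: [-0.596, -0.38, 0.596, -0.38]
ft_force: [0.1, 0.6, -1.8]
gripper_width: 0.0369
t 4.87 p [647.5 104.8 152.6] f [ 0.1  0.6 -1.8] w 36.9
[[-0.001, 0.906, -0.422], [0.0, -0.422, -0.906], [-1.0, -0.001, 0.0]]
psi now -25.0 turn ax 0.0 shift cm [-3.000e-02  1.390e+00  5.194e+01]  q6 0.42
```

```bash
python3 -m crank '[[[0,-2.4,2.36,0,0,0],[0,-2.4,2.36,0,0,0],[0,-2.4,2.36,0,0,0],[0,-2.4,2.36,0,0,0],[0,0.85,3.27,0,0,0],[0,0.85,3.27,0,0,0],[0,0.85,3.27,0,0,0],[0,0.85,3.27,0,0,0],[0,0.85,3.27,0,0,0],[0,0.85,3.27,0,0,0],[0,0.85,3.27,0,0,0],[0,0.85,3.27,0,0,0],[0,0.85,3.27,0,0,0],[0,0.85,3.27,0,0,0],[0,0.85,3.27,0,0,0],[0,0.85,3.27,0,0,0],[0,0.85,3.27,0,0,0],[0,0,0,0,0,0],[0,0,0,0,0,0]]]'
python3 -c "
from h import *
st(); go(440.7,-371.9,41)
d=get('wrist');cv2.imwrite('pics/wrist2.png',d['color'])"
```

```text
time: 6.45
ee_pos: [0.4408, -0.3733, 0.151]
eef_rot: [0.597, 0.38, -0.597, 0.379]
ft_force: [-0.4, 0.3, -2.1]
gripper_width: 0.0372
t 6.45 p [ 440.8 -373.3  151. ] f [-0.4  0.3 -2.1] w 37.2
[[-0.0, 0.905, -0.425], [0.001, -0.425, -0.905], [-1.0, -0.0, -0.0]]
psi now -25.1 turn ax 0.0 shift cm [11.   -0.07 -0.12]  q6 -0.47
```

View pics/wrist2.png

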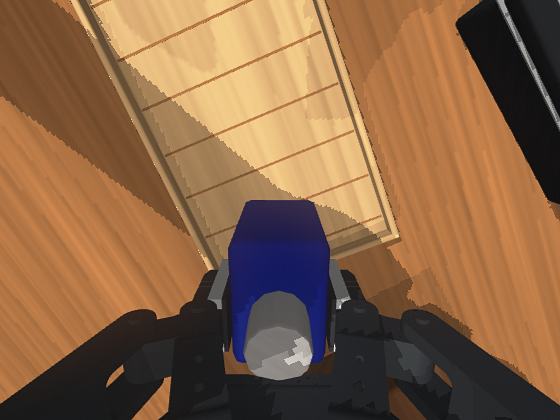

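```bash
python3 -m crank '[[[2.5,0,0,0,0,0],[2.5,0,0,0,0,0],[2.5,0,0,0,0,0],[1.8,0,0,0,0,0],[1,0,0,0,0,0],[0.6,0,0,0,0,0],[0.3,0,0,0,0,0],[0,0,0,0,0,0],[0,0,0,0,0,0],[0,0,0,0,0,0]]]'
```

```text
time: 7.33
ee_pos: [0.4419, -0.3727, 0.0403]
eef_rot: [0.596, 0.379, -0.596, 0.381]
ft_force: [0.7, -0.0, -3.0]
gripper_width: 0.0374
```

```bash
python3 -m crank '[[[0.15,0,0,0,0,0],[0.1,0,0,0,0,0],[0,0,0,0,0,0],[0,0,0,0,0,0]]]'
```

```text
time: 7.67
ee_pos: [0.4419, -0.3728, 0.0387]
eef_rot: [0.596, 0.379, -0.596, 0.381]
ft_force: [-2.0, 2.4, 11.5]
gripper_width: 0.0376
```

Contact. Release, and lift straight up.

```bash
python3 -m crank '[[[0,0,0,0,0,0],[0,0,0,0,0,0],[0,0,0,0,0,0],[0,0,0,0,0,0],[0,0,0,0,0,0]]]' 6.5
python3 -m crank '[[[-1,0,0,0,0,0],[-2.5,0,0,0,0,0],[-2.5,0,0,0,0,0],[-3,0,0,0,0,0],[-3,0,0,0,0,0],[-3,0,0,0,0,0],[-3,0,0,0,0,0]]]'
python3 - <<'E'
from h import *
st(); go(464,207,215,13); go(464,207,215,-77)
d=get('wrist');cv2.imwrite('pics/wrist3.png',d['color']);W=cloud(d)
for lo,hi in((.084,.11),(.05,.075)):
    m=(W[...,2]>lo)&(W[...,2]<hi)&(np.hypot(W[...,0]-.4407,W[...,1]+.372)<.05); print(rect(W[m]))
t=get('top'); W=cloud(t)
for nm,x,y in(("slim",.632,.211),("clear",.464,.207)):
  for lo,hi in((.075,.1),(.045,.068)):
    m=(W[...,2]>lo)&(W[...,2]<hi)&(np.hypot(W[...,0]-x,W[...,1]-y)<.06); print(nm,rect(W[m]) if m.any() else None)
E
```

```text
time: 8.08
ee_pos: [0.4415, -0.3723, 0.0367]
eef_rot: [0.596, 0.38, -0.596, 0.38]
ft_force: [-0.1, 0.3, 0.0]
gripper_width: 0.0649
time: 8.67
ee_pos: [0.4413, -0.372, 0.2192]
eef_rot: [0.596, 0.38, -0.596, 0.38]
ft_force: [0.2, -0.1, -0.8]
gripper_width: 0.065
t 8.67 p [ 441.3 -372.   219.2] f [ 0.2 -0.1 -0.8] w 65.0
[[0.0, 0.906, -0.422], [-0.001, -0.422, -0.906], [-1.0, 0.001, 0.0]]
psi now -25.0 turn ax -38.0 shift cm [  0.39  15.24 -55.91]  q6 -0.47
psi now -25.0 turn ax 52.0 shift cm [  0.39 -55.91 -15.24]  q6 -0.47
(array([ 442.3, -370.6]), array([20.7, 21. ]), 21.7)
(array([ 442.1, -370.9]), array([54.4, 37.9]), 64.5)
slim (array([631.8, 211.5]), array([20.9, 20. ]), 48.7)
slim (array([632.3, 210.5]), array([38.5, 38. ]), 45.1)
clear (array([463.8, 206.7]), array([21.2, 22.4]), 3.9)
clear (array([463.6, 207.1]), array([42.1, 42.3]), 13.1)
```

View pics/wrist3.png

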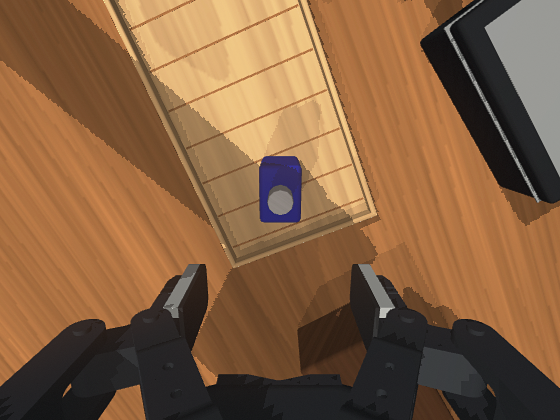

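```bash
python3 -m crank '[[[0,0,0,-6.33,0,0],[0,0,0,-6.33,0,0],[0,0,0,-6.33,0,0],[0,0,0,-6.33,0,0],[0,0,0,-6.33,0,0],[0,0,0,-6.35,0,0]]]'
python3 -m crank '[[[0,1,-3.5,0,0,0],[0,1,-3.5,0,0,0],[0,1,-3.5,0,0,0],[0,1,-3.5,0,0,0],[0,1,-3.5,0,0,0],[0,1,-3.5,0,0,0],[0,1,-3.5,0,0,0],[0,1,-3.5,0,0,0],[0,1,-3.5,0,0,0],[0,1,-3.5,0,0,0],[0,1,-3.5,0,0,0],[0,1,-3.5,0,0,0],[0,1,-3.5,0,0,0],[0,1,-3.5,0,0,0],[0,1,-3.5,0,0,0],[0,0.25,-3.4,0,0,0],[0,0,0,0,0,0]]]'
python3 - <<'E'
from h import *
st()
d=get('wrist');W=cloud(d)
for lo,hi in((.08,.1),(.04,.064)):
    m=(W[...,2]>lo)&(W[...,2]<hi)&(np.hypot(W[...,0]-.464,W[...,1]-.207)<.05); print(rect(W[m]))
c=rect(W[m])[0]; go(c[0],c[1],30,13)
E
```

```text
time: 9.27
ee_pos: [0.4413, -0.3721, 0.2166]
eef_rot: [0.439, 0.555, -0.439, 0.554]
ft_force: [-0.2, -0.2, -0.3]
gripper_width: 0.065
time: 10.68
ee_pos: [0.4628, 0.2112, 0.2166]
eef_rot: [0.439, 0.555, -0.439, 0.554]
ft_force: [0.5, 0.5, 0.5]
gripper_width: 0.0651
t 10.68 p [462.8 211.2 216.6] f [0.5 0.5 0.5] w 65.1
[[-0.001, 0.973, 0.23], [0.001, 0.23, -0.973], [-1.0, -0.0, -0.001]]
(array([464.2, 207.7]), array([22.9, 22.8]), 59.5)
(array([463.8, 207.5]), array([41.3, 41.9]), 14.1)
psi now 13.3 turn ax 0.3 shift cm [18.65  0.03  0.15]  q6 -0.04
```

```bash
python3 -m crank '[[[2.5,0,0.3,0,0,0],[2.5,0,0,0,0,0],[2.5,0,0,0,0,0],[2.5,0,0,0,0,0],[2.5,0,0,0,0,0],[2.5,0,0,0,0,0],[1.8,0,0,0,0,0],[1.1,0,0,0,0,0],[0.7,0,0,0,0,0],[0,0,0,0,0,0],[0,0,0,0,0,0]]]' 
python3 -m crank '[[[0,0,0,0,0,0],[0,0,0,0,0,0],[0,0,0,0,0,0],[0,0,0,0,0,0],[0,0,0,0,0,0],[0,0,0,0,0,0],[0,0,0,0,0,0],[0,0,0,0,0,0]]]' 2.5 50
python3 -m crank '[[[-0.5,0,0,0,0,0],[-1.5,0,0,0,0,0],[-2.5,0,0,0,0,0],[-2.5,0,0,0,0,0],[-2.5,0,0,0,0,0],[-2.5,0,0,0,0,0]]]' 
python3 -c "
from h import *
st(); go(445.7,-282,151)"
```

```text
time: 11.65
ee_pos: [0.4652, 0.2033, 0.0312]
eef_rot: [0.44, 0.553, -0.44, 0.553]
ft_force: [0.1, -0.3, 0.1]
gripper_width: 0.0647
time: 12.32
ee_pos: [0.4655, 0.2037, 0.0318]
eef_rot: [0.44, 0.553, -0.44, 0.554]
ft_force: [-0.6, -1.4, 6.7]
gripper_width: 0.0414
time: 12.82
ee_pos: [0.4645, 0.2037, 0.1522]
eef_rot: [0.44, 0.554, -0.44, 0.553]
ft_force: [-0.4, 0.8, -2.0]
gripper_width: 0.0411
t 12.82 p [464.5 203.7 152.2] f [-0.4  0.8 -2. ] w 41.1
[[-0.0, 0.974, 0.225], [-0.0, 0.225, -0.974], [-1.0, -0.0, -0.0]]
psi now 13.0 turn ax 0.0 shift cm [  0.12 -12.77  46.9 ]  q6 -0.05
```

```bash
python3 -m crank '[[[0,-0.98,3.6,0,0,0],[0,-0.98,3.6,0,0,0],[0,-0.98,3.6,0,0,0],[0,-0.98,3.6,0,0,0],[0,-0.98,3.6,0,0,0],[0,-0.98,3.6,0,0,0],[0,-0.98,3.6,0,0,0],[0,-0.98,3.6,0,0,0],[0,-0.98,3.6,0,0,0],[0,-0.98,3.6,0,0,0],[0,-0.98,3.6,0,0,0],[0,-0.98,3.6,0,0,0],[0,-0.98,3.6,0,0,0],[0,0,0,0,0,0],[0,0,0,0,0,0]]]'
python3 -m crank '[[[2.5,0,0,0,0,0],[2.5,0,0,0,0,0],[2.5,0,0,0,0,0],[1.8,0,0,0,0,0],[1,0,0,0,0,0],[0.7,0,0,0,0,0],[0.2,0,0,0,0,0],[0,0,0,0,0,0],[0,0,0,0,0,0],[0,0,0,0,0,0]]]'
```

```text
time: 14.07
ee_pos: [0.4456, -0.2821, 0.1505]
eef_rot: [0.441, 0.553, -0.441, 0.553]
ft_force: [0.2, 0.0, -1.8]
gripper_width: 0.0413
time: 14.9
ee_pos: [0.4465, -0.2812, 0.0397]
eef_rot: [0.44, 0.553, -0.44, 0.554]
ft_force: [-0.1, 0.2, -2.1]
gripper_width: 0.0415
```

```bash
python3 -m crank '[[[0.15,0,0,0,0,0],[0.1,0,0,0,0,0],[0,0,0,0,0,0],[0,0,0,0,0,0]]]'
```

```text
time: 15.23
ee_pos: [0.4466, -0.2813, 0.0378]
eef_rot: [0.44, 0.553, -0.44, 0.554]
ft_force: [-2.9, 2.2, 11.6]
gripper_width: 0.0412
```

```bash
python3 -m crank '[[[0,0,0,0,0,0],[0,0,0,0,0,0],[0,0,0,0,0,0],[0,0,0,0,0,0],[0,0,0,0,0,0]]]' 6.5
python3 -m crank '[[[-1,0,0,0,0,0],[-2.5,0,0,0,0,0],[-2.5,0,0,0,0,0],[-3,0,0,0,0,0],[-3,0,0,0,0,0],[-3,0,0,0,0,0],[-3,0,0,0,0,0]]]'
python3 - <<'E'
from h import *
st()
d=get('wrist');cv2.imwrite('pics/wrist4.png',d['color']);W=cloud(d)
for lo,hi in((.082,.11),(.05,.07)):
    m=(W[...,2]>lo)&(W[...,2]<hi)&(np.hypot(W[...,0]-.4457,W[...,1]+.28)<.04); print(rect(W[m]))
t=get('top'); W=cloud(t)
for nm,x,y in(("slim",.632,.211),):
  for lo,hi in((.075,.1),(.045,.068)):
    m=(W[...,2]>lo)&(W[...,2]<hi)&(np.hypot(W[...,0]-x,W[...,1]-y)<.06); print(nm,rect(W[m]) if m.any() else None)
go(480,0,215,90); go(632,211,215,90)
E
```

```text
time: 15.65
ee_pos: [0.4461, -0.2809, 0.0362]
eef_rot: [0.44, 0.553, -0.44, 0.553]
ft_force: [-0.5, 0.1, -0.1]
gripper_width: 0.0651
time: 16.23
ee_pos: [0.4459, -0.2806, 0.2187]
eef_rot: [0.44, 0.553, -0.44, 0.554]
ft_force: [-0.0, -0.7, 0.2]
gripper_width: 0.0648
t 16.23 p [ 445.9 -280.6  218.7] f [-0.  -0.7  0.2] w 64.8
[[0.001, 0.974, 0.225], [-0.0, 0.225, -0.974], [-1.0, 0.0, 0.001]]
(array([ 444.7, -277.6]), array([22.9, 23.1]), 34.6)
(array([ 444.8, -277.9]), array([41.9, 42.5]), 14.1)
slim (array([631.7, 211.3]), array([20.4, 20. ]), 47.9)
slim (array([632.4, 210.4]), array([38.9, 36.8]), 2.1)
psi now 13.0 turn ax -77.0 shift cm [ 0.51 28.21  3.26]  q6 -1.01
psi now 13.0 turn ax -77.0 shift cm [ 0.47 49.31 18.46]  q6 -1.01
```

View pics/wrist4.png

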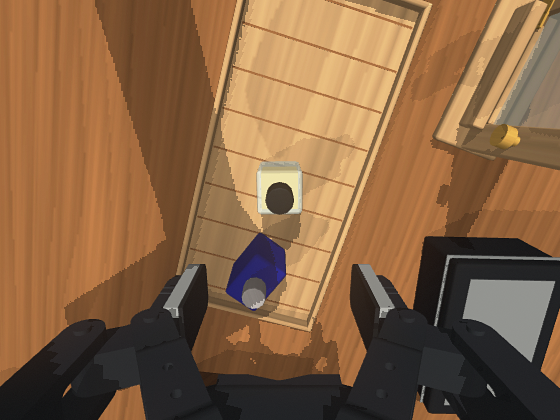

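```bash
python3 -m crank '[[[0,1.9,-2.87,0,0,0],[0,1.9,-2.87,0,0,0],[0,1.9,-2.87,0,0,0],[0,1.9,-2.87,0,0,0],[0,1.9,-2.87,0,0,0],[0,1.9,-2.87,0,0,0],[0,1.9,-2.87,0,0,0],[0,1.9,-2.87,0,0,0],[0,1.9,-2.87,0,0,0],[0,1.9,-2.87,0,0,0],[0,1.9,-2.87,0,0,0],[0,1.9,-2.87,0,0,0],[0,1.9,-2.87,0,0,0],[0,1.9,-2.87,0,0,0],[0,1.9,-2.87,0,0,0],[0,0.68,-0.65,0,0,0],[0,0,0,0,0,0],[0,0,0,0,0,0],[0,0,0,0,0,0]]]'
python3 - <<'E'
from h import *
st()
d=get('wrist');cv2.imwrite('pics/wrist5.png',d['color']);W=cloud(d)
for lo,hi in((.084,.1),(.045,.068)):
    m=(W[...,2]>lo)&(W[...,2]<hi)&(np.hypot(W[...,0]-.632,W[...,1]-.211)<.05); print(rect(W[m]))
c=rect(W[m])[0]; go(c[0],c[1],31)
m=(W[...,2]>.036)&(W[...,2]<.046)&(np.hypot(W[...,0]-.56,W[...,1]-.243)<.03); print("tab",rect(W[m]))
E
```

```text
time: 17.92
ee_pos: [0.6318, 0.2095, 0.2163]
eef_rot: [0.44, 0.553, -0.441, 0.553]
ft_force: [-0.6, -0.1, 0.3]
gripper_width: 0.0652
t 17.92 p [631.8 209.5 216.3] f [-0.6 -0.1  0.3] w 65.2
[[-0.001, 0.975, 0.224], [-0.0, 0.224, -0.975], [-1.0, -0.001, 0.0]]
(array([633.5, 211.9]), array([20.9, 21. ]), 12.6)
(array([633.3, 211.8]), array([39. , 39.1]), 41.2)
psi now 12.9 turn ax 0.0 shift cm [18.55  0.2  -0.21]  q6 -0.08
tab (array([561.6, 243.3]), array([20.1, 12.1]), 6.3)
```

View pics/wrist5.png

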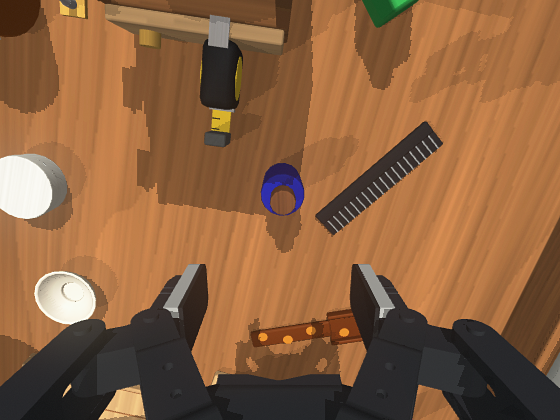

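```bash
python3 -m crank '[[[2.5,0.2,-0.2,0,0,0],[2.5,0,0,0,0,0],[2.5,0,0,0,0,0],[2.5,0,0,0,0,0],[2.5,0,0,0,0,0],[2.5,0,0,0,0,0],[1.8,0,0,0,0,0],[1.1,0,0,0,0,0],[0.5,0,0,0,0,0],[0,0,0,0,0,0],[0,0,0,0,0,0]]]' 
python3 -m crank '[[[0,0,0,0,0,0],[0,0,0,0,0,0],[0,0,0,0,0,0],[0,0,0,0,0,0],[0,0,0,0,0,0],[0,0,0,0,0,0],[0,0,0,0,0,0],[0,0,0,0,0,0]]]' 2.5 50
python3 -m crank '[[[-0.5,0,0,0,0,0],[-1.5,0,0,0,0,0],[-2.5,0,0,0,0,0],[-2.5,0,0,0,0,0],[-2.5,0,0,0,0,0],[-2.5,0,0,0,0,0]]]' 
python3 -c "
from h import *
st(); go(450.7,-192,153)"
```

```text
time: 18.88
ee_pos: [0.6342, 0.2127, 0.0335]
eef_rot: [0.441, 0.553, -0.44, 0.554]
ft_force: [0.1, 0.3, -0.0]
gripper_width: 0.0649
time: 19.55
ee_pos: [0.6342, 0.2131, 0.0337]
eef_rot: [0.441, 0.553, -0.44, 0.554]
ft_force: [-1.2, -1.3, 6.8]
gripper_width: 0.0384
time: 20.05
ee_pos: [0.6331, 0.213, 0.1533]
eef_rot: [0.44, 0.554, -0.44, 0.553]
ft_force: [0.8, -0.5, -2.5]
gripper_width: 0.0389
t 20.05 p [633.1 213.  153.3] f [ 0.8 -0.5 -2.5] w 38.9
[[-0.001, 0.974, 0.225], [-0.0, 0.225, -0.974], [-1.0, -0.001, -0.0]]
psi now 13.0 turn ax 0.0 shift cm [  0.05 -26.89  35.35]  q6 -0.08
```

```bash
python3 -m crank '[[[0,-2.07,2.72,0,0,0],[0,-2.07,2.72,0,0,0],[0,-2.07,2.72,0,0,0],[0,-2.07,2.72,0,0,0],[0,-2.07,2.72,0,0,0],[0,-2.07,2.72,0,0,0],[0,-2.07,2.72,0,0,0],[0,-2.07,2.72,0,0,0],[0,-2.07,2.72,0,0,0],[0,-2.07,2.72,0,0,0],[0,-2.07,2.72,0,0,0],[0,-2.07,2.72,0,0,0],[0,-2.07,2.72,0,0,0],[0,0,0,0,0,0],[0,0,0,0,0,0]]]'
python3 -m crank '[[[2.5,0,0,0,0,0],[2.5,0,0,0,0,0],[2.5,0,0,0,0,0],[1.8,0,0,0,0,0],[1,0,0,0,0,0],[0.6,0,0,0,0,0],[0.2,0,0,0,0,0],[0,0,0,0,0,0],[0,0,0,0,0,0],[0,0,0,0,0,0]]]'
```

```text
time: 21.3
ee_pos: [0.4503, -0.1932, 0.1523]
eef_rot: [0.441, 0.553, -0.441, 0.553]
ft_force: [0.9, 0.5, -2.4]
gripper_width: 0.0388
time: 22.13
ee_pos: [0.4515, -0.1924, 0.0422]
eef_rot: [0.44, 0.553, -0.44, 0.554]
ft_force: [0.1, 0.3, -2.6]
gripper_width: 0.0387
```

```bash
python3 -m crank '[[[0.15,0,0,0,0,0],[0.15,0,0,0,0,0],[0,0,0,0,0,0],[0,0,0,0,0,0]]]'
```

```text
time: 22.47
ee_pos: [0.4514, -0.1925, 0.0396]
eef_rot: [0.44, 0.553, -0.44, 0.554]
ft_force: [-3.2, 2.3, 11.6]
gripper_width: 0.0387
```

```bash
python3 -m crank '[[[0,0,0,0,0,0],[0,0,0,0,0,0],[0,0,0,0,0,0],[0,0,0,0,0,0],[0,0,0,0,0,0]]]' 6.5
python3 -m crank '[[[-1,0,0,0,0,0],[-2.5,0,0,0,0,0],[-2.5,0,0,0,0,0],[-3,0,0,0,0,0],[-3,0,0,0,0,0],[-3,0,0,0,0,0],[-3,0,0,0,0,0]]]'
python3 - <<'E'
from h import *
st()
d=get('wrist');cv2.imwrite('pics/wrist6.png',d['color']);W=cloud(d)
m=(W[...,2]>.084)&(W[...,2]<.11)&(np.hypot(W[...,0]-.4507,W[...,1]+.192)<.04); print("slim",rect(W[m]))
t=get('top'); cv2.imwrite('pics/top6.png',t['color']); W=cloud(t)
for x,y in((.442,-.371),(.445,-.278)):
  m=(W[...,2]>.08)&(W[...,2]<.11)&(np.hypot(W[...,0]-x,W[...,1]-y)<.06); print(rect(W[m]) if m.any() else None)
go(565,210,215,5.5)
E
```

```text
time: 22.88
ee_pos: [0.451, -0.1922, 0.0383]
eef_rot: [0.44, 0.553, -0.44, 0.553]
ft_force: [-0.1, 0.4, 0.5]
gripper_width: 0.0653
time: 23.47
ee_pos: [0.4507, -0.1919, 0.2207]
eef_rot: [0.44, 0.553, -0.44, 0.554]
ft_force: [0.7, -0.2, 0.3]
gripper_width: 0.065
t 23.47 p [ 450.7 -191.9  220.7] f [ 0.7 -0.2  0.3] w 65.0
[[0.001, 0.974, 0.225], [-0.0, 0.225, -0.974], [-1.0, 0.0, 0.0]]
slim (array([ 450.6, -193.6]), array([21.3, 20.7]), 29.5)
None
None
psi now 13.0 turn ax 7.5 shift cm [  0.71  15.07 -39.05]  q6 -0.87
```

View pics/wrist6.png

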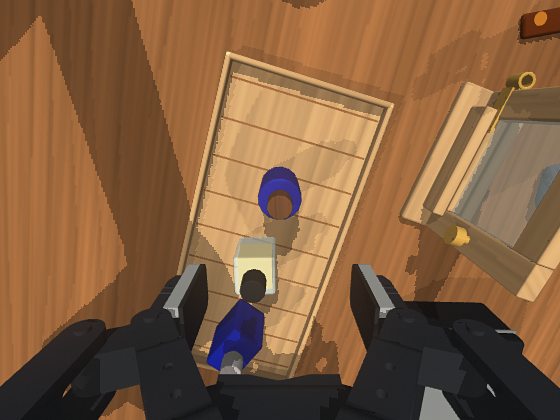

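```bash
python3 -m crank '[[[0,0,0,3.75,0,0],[0,0,0,3.75,0,0],[0,1.25,-3.25,0,0,0],[0,1.25,-3.25,0,0,0],[0,1.25,-3.25,0,0,0],[0,1.25,-3.25,0,0,0],[0,1.25,-3.25,0,0,0],[0,1.25,-3.25,0,0,0],[0,1.25,-3.25,0,0,0],[0,1.25,-3.25,0,0,0],[0,1.25,-3.25,0,0,0],[0,1.25,-3.25,0,0,0],[0,1.25,-3.25,0,0,0],[0,1.25,-3.25,0,0,0],[0,0,0,0,0,0],[0,0,0,0,0,0],[0,0,0,0,0,0]]]' 4
python3 - <<'E'
from h import *
st()
d=get('wrist');cv2.imwrite('pics/wrist7.png',d['color']);W=cloud(d)
m=(W[...,2]>.036)&(W[...,2]<.046)&(np.hypot(W[...,0]-.5616,W[...,1]-.243)<.03); print("tab",rect(W[m]),np.nanmedian(W[m][:,2]))
m=(W[...,2]>.05)&(W[...,2]<.057)&(np.hypot(W[...,0]-.558,W[...,1]-.30)<.05); print("case",rect(W[m]))
m=(W[...,2]>.212)&(W[...,2]<.228)&(W[...,1]>.3); print("cab",rect(W[m]) if m.any() else None)
t=get('top'); W=cloud(t)
for n,x,y in(("cob",.442,-.371),("clr",.445,-.278),("slim",.451,-.193)):
  m=(W[...,2]>.08)&(W[...,2]<.11)&(np.hypot(W[...,0]-x,W[...,1]-y)<.045); print(n,rect(W[m]) if m.any() else None)
go(561.6,243.3,120,5.5)
E
```

```text
time: 24.98
ee_pos: [0.5625, 0.2101, 0.218]
eef_rot: [0.475, 0.524, -0.476, 0.523]
ft_force: [0.6, -1.0, -0.1]
gripper_width: 0.0402
t 24.98 p [562.5 210.1 218. ] f [ 0.6 -1.  -0.1] w 40.2
[[-0.001, 0.995, 0.096], [-0.0, 0.096, -0.995], [-1.0, -0.001, 0.0]]
tab (array([561.2, 243.7]), array([19. , 11.2]), 5.8) 0.042085650924357065
case (array([563.5, 314.8]), array([73.9, 74.4]), 33.0)
cab None
cob (array([ 441.5, -369.3]), array([20.3, 21.4]), 68.0)
clr (array([ 443.8, -277.1]), array([20.7, 21.6]), 0.4)
slim (array([ 450. , -192.9]), array([20.2, 18.5]), 89.3)
psi now 5.4 turn ax -0.1 shift cm [ 9.84  0.21 -3.38]  q6 0.07
```

View pics/wrist7.png

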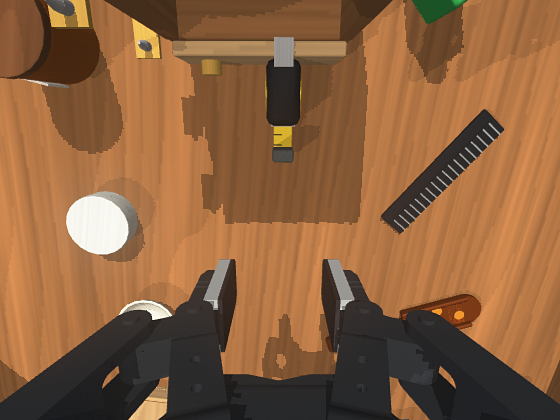

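```bash
python3 -m crank '[[[2.5,0.2,-1.1,0,0,0],[2.5,0,-1.1,0,0,0],[2.5,0,-1.1,0,0,0],[2.5,0,-0.1,0,0,0],[2.5,0,0,0,0,0],[2.5,0,0,0,0,0],[2.5,0,0,0,0,0],[1.5,0,0,0,0,0],[1,0,0,0,0,0],[0.5,0,0,0,0,0],[0,0,0,0,0,0],[0,0,0,0,0,0]]]' 4
python3 -m crank '[[[0,0,0,0,0,0],[0,0,0,0,0,0],[0,0,0,0,0,0],[0,0,0,0,0,0],[0,0,0,0,0,0],[0,0,0,0,0,0],[0,0,0,0,0,0],[0,0,0,0,0,0]]]' 1 60
python3 -c "
from h import *
st()"
```

```text
time: 26.08
ee_pos: [0.5621, 0.2443, 0.0143]
eef_rot: [0.476, 0.523, -0.475, 0.524]
ft_force: [-0.1, -0.6, 0.2]
gripper_width: 0.0402
time: 26.75
ee_pos: [0.5627, 0.2446, 0.0147]
eef_rot: [0.476, 0.523, -0.474, 0.524]
ft_force: [2.4, 0.2, 7.4]
gripper_width: 0.0188
t 26.75 p [562.7 244.6  14.7] f [2.4 0.2 7.4] w 18.8
[[0.003, 0.995, 0.096], [0.001, 0.096, -0.995], [-1.0, 0.003, -0.0]]
```

```bash
python3 -m crank '[[[0,0,0.5,0,0,0],[0,0,1,0,0,0],[0,0,1,0,0,0],[0,0,1,0,0,0],[0,0,1,0,0,0],[0,0,1,0,0,0],[0,0,1,0,0,0],[0,0,1,0,0,0],[0,0,1,0,0,0],[0,0,1,0,0,0],[0,0,1,0,0,0],[0,0,0.5,0,0,0],[0,0,0,0,0,0],[0,0,0,0,0,0]]]'
python3 - <<'E'
from h import *
st(); s=env.sense(); print(np.linalg.norm(s["ee_pos"]*1000-[562.7,244.6,14.7]))
d=get('wrist');cv2.imwrite('pics/wrist8.png',d['color'])
d=get('side');W=cloud(d)
cv2.imwrite('pics/side8.png',cv2.resize(d['color'][180:360,180:380],None,fx=3.2,fy=3.2))
E
```

```text
time: 27.92
ee_pos: [0.573, 0.1355, 0.0147]
eef_rot: [0.476, 0.523, -0.475, 0.524]
ft_force: [0.4, 5.2, 7.2]
gripper_width: 0.0189
t 27.92 p [573.  135.5  14.7] f [0.4 5.2 7.2] w 18.9
[[0.003, 0.995, 0.095], [0.001, 0.095, -0.995], [-1.0, 0.003, -0.001]]
109.61281531866199
```

View pics/wrist8.png

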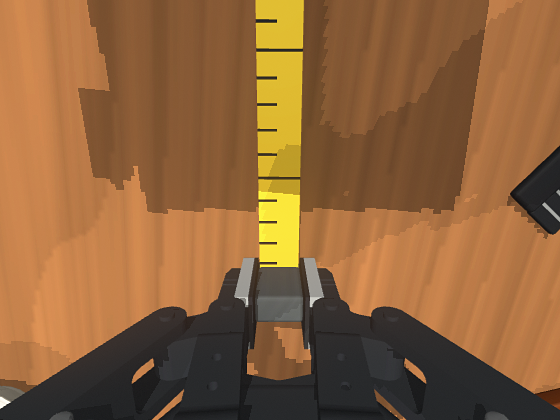

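View pics/side8.png

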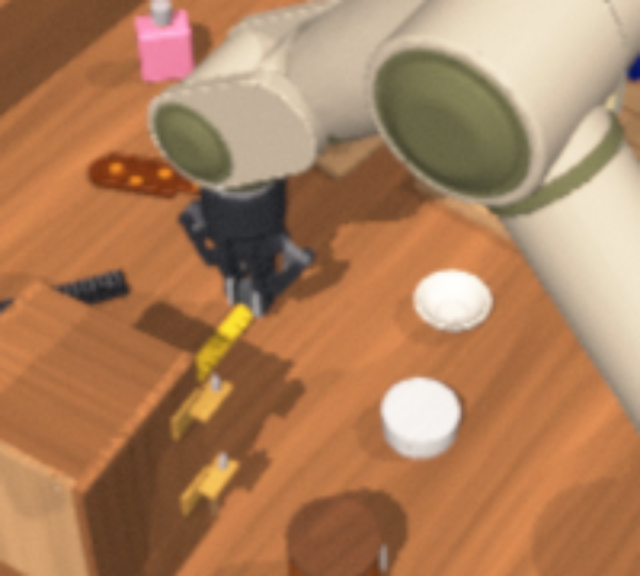

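Drawn 109.6 mm by tool travel, and the force matches the spring at the red mark. Holding there.

```bash
python3 -m crank '[[[0,0,0,0,0,0],[0,0,0,0,0,0],[0,0,0,0,0,0],[0,0,0,0,0,0],[0,0,0,0,0,0],[0,0,0,0,0,0],[0,0,0,0,0,0],[0,0,0,0,0,0],[0,0,0,0,0,0],[0,0,0,0,0,0],[0,0,0,0,0,0],[0,0,0,0,0,0],[0,0,0,0,0,0],[0,0,0,0,0,0],[0,0,0,0,0,0],[0,0,0,0,0,0],[0,0,0,0,0,0],[0,0,0,0,0,0],[0,0,0,0,0,0],[0,0,0,0,0,0]]]'
python3 -m crank '[[[0,0,0,0,0,0],[0,0,0,0,0,0],[0,0,0,0,0,0],[0,0,0,0,0,0],[0,0,0,0,0,0],[0,0,0,0,0,0],[0,0,0,0,0,0],[0,0,0,0,0,0],[0,0,0,0,0,0],[0,0,0,0,0,0]]]'
python3 -c "
from h import *
st()"
python3 -m crank '[[[0,0,-0.5,0,0,0],[0,0,-0.8,0,0,0],[0,0,-0.8,0,0,0],[0,0,-0.8,0,0,0],[0,0,-0.8,0,0,0],[0,0,-0.8,0,0,0],[0,0,-0.8,0,0,0],[0,0,-0.8,0,0,0],[0,0,-0.8,0,0,0],[0,0,-0.8,0,0,0],[0,0,-0.8,0,0,0],[0,0,-0.8,0,0,0],[0,0,-0.8,0,0,0],[0,0,-0.6,0,0,0],[0,0,-0.3,0,0,0],[0,0,0,0,0,0],[0,0,0,0,0,0]]]'
python3 -c "
from h import *
st()"
```

```text
time: 29.68
ee_pos: [0.5729, 0.1358, 0.0147]
eef_rot: [0.476, 0.523, -0.474, 0.524]
ft_force: [0.9, 4.9, 7.1]
gripper_width: 0.0188
time: 30.52
ee_pos: [0.5729, 0.1359, 0.0147]
eef_rot: [0.476, 0.523, -0.474, 0.524]
ft_force: [1.3, 5.0, 7.6]
gripper_width: 0.0191
t 30.52 p [572.9 135.9  14.7] f [1.3 5.  7.6] w 19.1
[[0.003, 0.995, 0.096], [0.001, 0.096, -0.995], [-1.0, 0.003, -0.001]]
time: 31.93
ee_pos: [0.5627, 0.2446, 0.0147]
eef_rot: [0.476, 0.523, -0.474, 0.524]
ft_force: [2.5, -1.3, 6.8]
gripper_width: 0.019
t 31.93 p [562.7 244.6  14.7] f [ 2.5 -1.3  6.8] w 19.0
[[0.003, 0.995, 0.096], [0.0, 0.096, -0.995], [-1.0, 0.003, -0.0]]
```

```bash
python3 -m crank '[[[0,0,0,0,0,0],[0,0,0,0,0,0],[0,0,0,0,0,0],[0,0,0,0,0,0],[0,0,0,0,0,0]]]' 4
python3 -m crank '[[[-1,0,0,0,0,0],[-2.5,0,0,0,0,0],[-2.5,0,0,0,0,0],[-3,0,0,0,0,0],[-3,0,0,0,0,0],[-3,0,0,0,0,0],[-3,0,0.5,0,0,0],[-3,0,2.5,0,0,0],[-3,0,2.5,0,0,0],[0,0,2.5,0,0,0],[0,0,0,0,0,0],[0,0,0,0,0,0]]]'
python3 - <<'E'
from h import *
st()
d=get('wrist');cv2.imwrite('pics/wrist9.png',d['color']);W=cloud(d)
m=(W[...,2]>.036)&(W[...,2]<.046)&(np.hypot(W[...,0]-.5616,W[...,1]-.243)<.03); print("tab",rect(W[m]),np.nanmedian(W[m][:,2]))
E
```

```text
time: 32.35
ee_pos: [0.5613, 0.2445, 0.0131]
eef_rot: [0.475, 0.524, -0.476, 0.523]
ft_force: [-0.2, -0.6, 0.2]
gripper_width: 0.0396
time: 33.35
ee_pos: [0.5692, 0.1641, 0.2539]
eef_rot: [0.476, 0.523, -0.476, 0.523]
ft_force: [0.8, 0.6, -0.6]
gripper_width: 0.0402
t 33.35 p [569.2 164.1 253.9] f [ 0.8  0.6 -0.6] w 40.2
[[0.0, 0.996, 0.094], [0.0, 0.094, -0.996], [-1.0, 0.0, -0.0]]
tab (array([560.5, 254.3]), array([19.3, 34.1]), 5.4) 0.042087350089952624
```

View pics/wrist9.png

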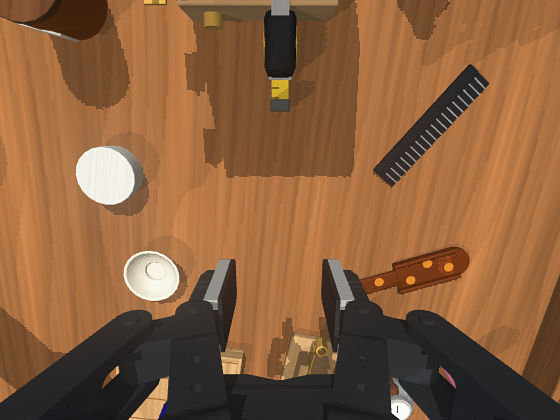

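```bash
python3 - <<'E'
from h import *
t=get('top'); cv2.imwrite('pics/top10.png',t['color']); W=cloud(t)
m=(W[...,2]>.155)&(W[...,2]<.17)&(abs(W[...,0]-.632)<.06)&(abs(W[...,1]+.118)<.11); print("door top",m.sum(),rect(W[m]),np.percentile(W[m][:,2],[5,50,95]))
m=(W[...,2]>.03)&(W[...,2]<.046)&(abs(W[...,0]-.632)<.07)&(abs(W[...,1]+.118)<.11); print("stand",rect(W[m]))
m=(W[...,2]>.005)&(W[...,2]<.02)&(abs(W[...,0]-.632)<.07)&(abs(W[...,1]+.118)<.09); print("standbase",rect(W[m]))
go(600,-118,300,-10)
E
```

```text
door top 431 (array([ 632. , -128.4]), array([147.4,  15.2]), 83.6) [0.15784754 0.16112025 0.16394633]
stand (array([ 623.8, -111.7]), array([151.4,  24. ]), 80.2)
standbase (array([ 613.2, -106.8]), array([186.1,  72.3]), 68.5)
psi now 5.5 turn ax 15.5 shift cm [-4.71  7.99 27.38]  q6 -0.01
```

```bash
python3 - <<'E'
from h import *
go(630,-175,300,-7)
E
python3 -m crank '[[[-1,0,0,6.25,0,0],[-1,0,0,6.25,0,0]]]'
```

```text
psi now 5.5 turn ax 12.5 shift cm [-4.71 10.21 33.05]  q6 -0.01
time: 33.62
ee_pos: [0.5686, 0.166, 0.2726]
eef_rot: [-0.53, -0.468, 0.531, -0.467]
ft_force: [0.3, -0.8, 1.2]
gripper_width: 0.0404
```

```bash
python3 -m crank '[[[-0.3,1.02,3.3,0,0,0],[-0.3,1.02,3.3,0,0,0],[-0.3,1.02,3.3,0,0,0],[-0.3,1.02,3.3,0,0,0],[-0.3,1.02,3.3,0,0,0],[-0.3,1.02,3.3,0,0,0],[-0.3,1.02,3.3,0,0,0],[-0.3,1.02,3.3,0,0,0],[-0.3,1.02,3.3,0,0,0],[0,1.02,3.3,0,0,0],[0,0,0,0,0,0],[0,0,0,0,0,0],[0,0,0,0,0,0]]]'
cat > door.py <<'E'
from h import *
st()
d=get('wrist');cv2.imwrite('pics/wrist10.png',d['color']);W=cloud(d)
ok=(abs(W[...,0]-.632)<.06)&(abs(W[...,1]+.118)<.13)
m=ok&(W[...,2]>.155)&(W[...,2]<.17); print("door top",m.sum(),rect(W[m]),np.percentile(W[m][:,2],[5,50,95]))
P=W[m]; 
m=ok&(W[...,2]>.135)&(W[...,2]<.151)&(W[...,1]>-.06); print("socket",m.sum(),rect(W[m]),np.percentile(W[m][:,2],[5,50,95]))
m=ok&(W[...,2]>.034)&(W[...,2]<.044); print("stand",rect(W[m]))
E
python3 door.py
```

```text
time: 34.7
ee_pos: [0.6305, -0.1738, 0.2998]
eef_rot: [-0.529, -0.469, 0.529, -0.468]
ft_force: [0.6, 0.9, 0.9]
gripper_width: 0.0402
t 34.7 p [ 630.5 -173.8  299.8] f [0.6 0.9 0.9] w 40.2
[[-0.001, 0.993, -0.12], [0.001, -0.12, -0.993], [-1.0, -0.001, -0.001]]
door top 3075 (array([ 632.3, -129. ]), array([147.4,  13.7]), 83.4) [0.1610971  0.16228766 0.16345665]
socket 262 (array([641.7, -49.3]), array([23. , 15.5]), 83.0) [0.13837376 0.14594654 0.14757439]
stand (array([ 632.3, -128.9]), array([109.8,  40.8]), 83.8)
```

View pics/wrist10.png

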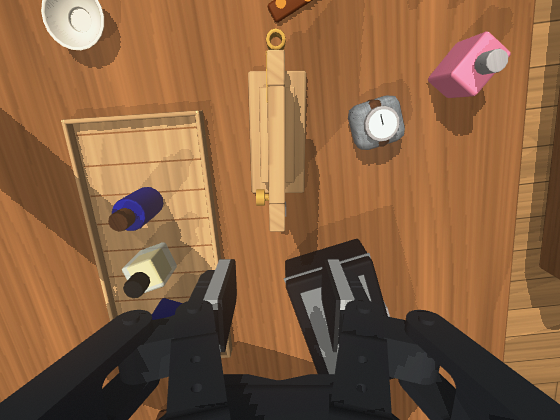

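Wrist view: socket ring at (276,39), door top bar from about (277,50) to (277,230), knob at (262,197). The door centre is at (632.3,-129.0) with y axis at 83.4°. Grasping the middle of the top bar.

```bash
python3 - <<'E'
from h import *
go(632.3,-129,125,-6.6)
E
python3 -m crank '[[[0,-0.36,-2.2,0,0,0],[1,0,-2.3,0,0,0],[2.5,0,0,0,0,0],[2.5,0,0,0,0,0],[2.5,0,0,0,0,0],[2.5,0,0,0,0,0],[2.5,0,0,0,0,0],[0,0,0,0,0,0],[0,0,0,0,0,0]]]'
python3 - <<'E'
from h import *
st()
go(632.3,-129,125,-6.6)
E
```

```text
psi now -6.9 turn ax -0.3 shift cm [17.52 -0.33 -4.42]  q6 -0.33
time: 35.5
ee_pos: [0.6321, -0.1286, 0.1653]
eef_rot: [-0.529, -0.47, 0.529, -0.469]
ft_force: [-0.2, -1.7, 1.1]
gripper_width: 0.04
t 35.5 p [ 632.1 -128.6  165.3] f [-0.2 -1.7  1.1] w 40.0
[[-0.001, 0.993, -0.12], [0.001, -0.12, -0.993], [-1.0, -0.001, -0.0]]
psi now -6.9 turn ax -0.3 shift cm [4.03 0.04 0.04]  q6 -0.26
```

```bash
python3 -m crank '[[[1.5,0,0,-0.3,0,0],[1.5,0,0,0,0,0],[1,0,0,0,0,0],[0.2,0,0,0,0,0],[0,0,0,0,0,0],[0,0,0,0,0,0]]]'
python3 -m crank '[[[0,0,0,0,0,0],[0,0,0,0,0,0],[0,0,0,0,0,0],[0,0,0,0,0,0],[0,0,0,0,0,0],[0,0,0,0,0,0],[0,0,0,0,0,0],[0,0,0,0,0,0],[0,0,0,0,0,0],[0,0,0,0,0,0]]]' 0.5 60
python3 - <<'E'
from h import *
st()
E
```

```text
time: 36.0
ee_pos: [0.6328, -0.13, 0.1248]
eef_rot: [0.529, 0.469, -0.528, 0.471]
ft_force: [-0.1, 0.1, -0.1]
gripper_width: 0.0395
time: 36.83
ee_pos: [0.6327, -0.1302, 0.1243]
eef_rot: [0.529, 0.469, -0.528, 0.471]
ft_force: [0.3, 0.0, 4.8]
gripper_width: 0.0136
t 36.83 p [ 632.7 -130.2  124.3] f [0.3 0.  4.8] w 13.6
[[0.002, 0.993, -0.117], [-0.001, -0.117, -0.993], [-1.0, 0.002, 0.0]]
```

```bash
python3 -m crank '[[[-0.4,0,0,0,0,0],[-0.8,0,0,0,0,0],[-0.8,0,0,0,0,0],[-1,0,0,0,0,0],[-1,0,0,0,0,0],[-1.5,0,0,0,0,0],[-2,0,0,0,0,0],[-2.3,0,0,0,0,0],[-2,0,0,0,0,0],[0,0,0,0,0,0],[0,0,0,0,0,0]]]'
python3 - <<'E'
from h import *
st()
d=get('wrist');cv2.imwrite('pics/wrist11.png',d['color'])
d=get('side');cv2.imwrite('pics/side11.png',d['color'])
E
```

```text
time: 37.75
ee_pos: [0.6323, -0.13, 0.242]
eef_rot: [0.529, 0.469, -0.528, 0.47]
ft_force: [-1.2, 1.0, -3.3]
gripper_width: 0.0133
t 37.75 p [ 632.3 -130.   242. ] f [-1.2  1.  -3.3] w 13.3
[[0.001, 0.993, -0.116], [-0.001, -0.116, -0.993], [-1.0, 0.002, 0.0]]
```

View pics/wrist11.png

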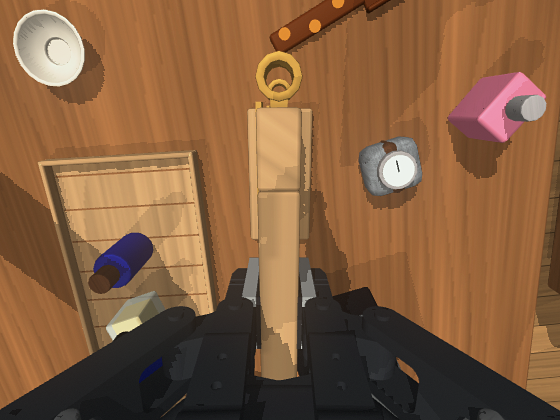

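View pics/side11.png

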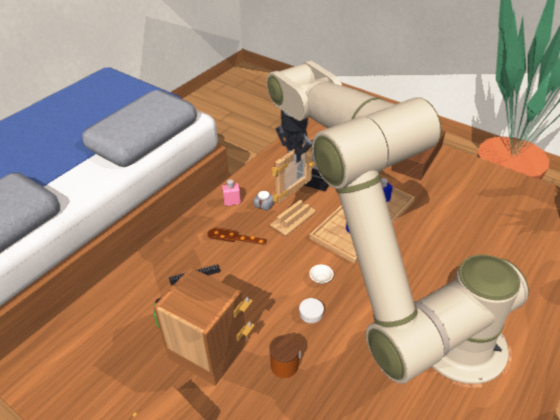

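```bash
python3 - <<'E'
from h import *
go(440,190,242)
E
```

```text
psi now -6.7 turn ax 0.0 shift cm [ -0.15 -22.77 -29.53]  q6 -0.27
```

```bash
python3 -m crank '[[[0,-1.2,-1.5,0,0,0],[0,-1.8,-2.33,0,0,0],[0,-1.8,-2.33,0,0,0],[0,-1.8,-2.33,0,0,0],[0,-1.8,-2.33,0,0,0],[0,-1.8,-2.33,0,0,0],[0,-1.8,-2.33,0,0,0],[0,-1.8,-2.33,0,0,0],[0,-1.8,-2.33,0,0,0],[0,-1.8,-2.33,0,0,0],[0,-1.8,-2.33,0,0,0],[0,-1.8,-2.33,0,0,0],[0,-1.2,-1.6,0,0,0],[0,-0.6,-0.8,0,0,0],[0,0,0,0,0,0],[0,0,0,0,0,0],[0,0,0,0,0,0]]]'
python3 - <<'E'
from h import *
st()
d=get('wrist');cv2.imwrite('pics/wrist12.png',d['color']); W=cloud(d)
cv2.imwrite('pics/wrist12z.png',cv2.resize(d['color'][0:150,200:400],None,fx=4,fy=4))
m=(W[...,2]>.21)&(W[...,2]<.23)&(W[...,1]>.3); print("cab",m.sum(),rect(W[m]) if m.any() else None)
E
```

```text
time: 39.27
ee_pos: [0.4406, 0.189, 0.2408]
eef_rot: [-0.528, -0.47, 0.529, -0.47]
ft_force: [-0.9, -0.0, -2.7]
gripper_width: 0.0132
t 39.27 p [440.6 189.  240.8] f [-0.9 -0.  -2.7] w 13.2
[[-0.001, 0.993, -0.117], [-0.0, -0.117, -0.993], [-1.0, -0.001, 0.001]]
cab 0 None
```

View pics/wrist12.png

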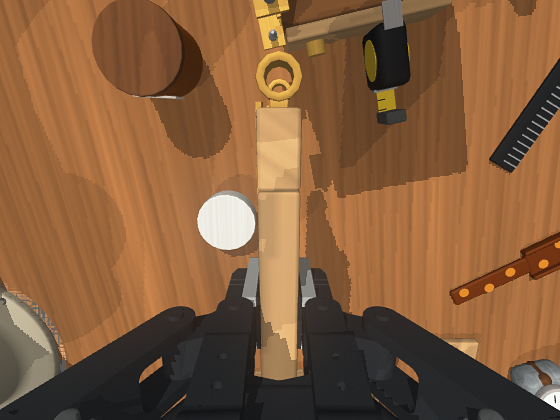

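View pics/wrist12z.png

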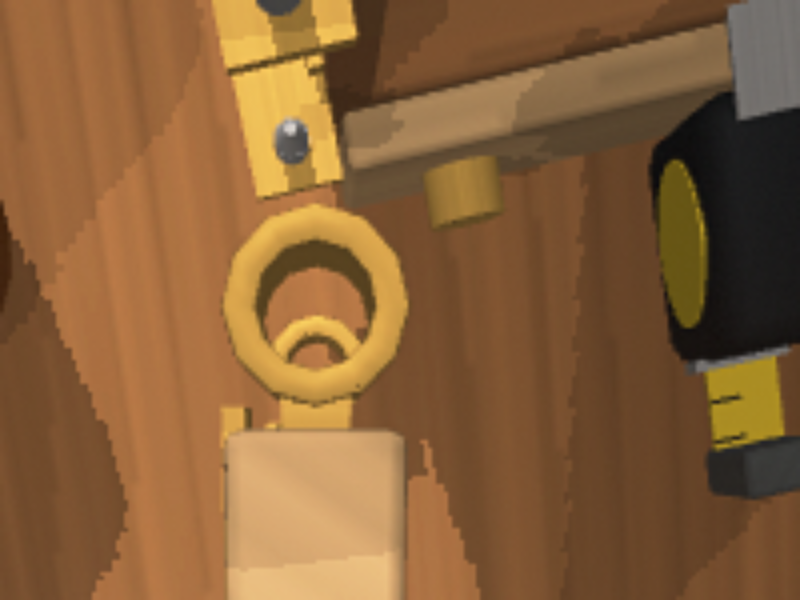

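```bash
python3 - <<'E'
from h import *
d=get('wrist')
s=env.sense(); Rm=R.from_quat(s["eef_rot"]).as_matrix(); p=s["ee_pos"]
print("pin tip",ray(d,272.6,31.5,.096)*1000,"pin base",ray(d,273.3,39.3,.080)*1000)
u=p[2]-.1123  # underside
for n,uv,h in (("top sock top",(278.8,76.2),u+.134),("low sock top",(278.8,87.5),u+.032)):
    q=ray(d,*uv,h); print(n,q*1000,"tool",Rm.T@(q-p)*1000)
W=cloud(d)
# ring top by depth
m=(W[...,2]>u+.129)&(W[...,2]<u+.137)&(np.arange(420)[:,None]<104); print(rect(W[m]),np.median(W[m][:,2]),u+.134)
m=(W[...,2]>.048)&(W[...,2]<.064)&(W[...,1]>.29); print("drawer top",rect(W[m]))
# drawer top front edge line in colour
yaw=np.radians(95.3); c=np.array([526.1,406.8])
x,y=np.array([np.cos(yaw),np.sin(yaw)]),np.array([-np.sin(yaw),np.cos(yaw)])
print("pred pintle",c-78.5*x+84*y)
E
```

```text
pin tip [450.42720032 320.75470026  96.        ] pin base [450.39411703 318.21781033  80.        ]
top sock top [449.81232647 273.65416279 262.71353867] tool [-21.72548937  -0.91411847 -85.14889819]
low sock top [450.02922213 276.15776535 160.71353867] tool [ 80.27376679  -0.95538127 -87.69155645]
(array([449.6, 273.2]), array([16.6, 15.9]), 81.4) 0.26275594486343035 0.2627135386723644
drawer top (array([459.1, 319.7]), array([ 59.2, 290. ]), 90.0)
pred pintle [449.71021647 320.87648185]
```

```bash
python3 -m crank '[[[0,-0.12,-1.0,0,0,0],[0,-0.1,-1.0,0,0,0],[0,-0.1,-1.0,0,0,0],[0,-0.1,-0.8,0,0,0],[0,-0.1,-0.6,0,0,0],[0,0,-0.26,0,0,0],[0,0,0,0,0,0],[0,0,0,0,0,0],[0,0,0,0,0,0],[0,0,0,0,0,0]]]'
python3 - <<'E'
from h import *
st()
d=get('wrist');W=cloud(d)
cv2.imwrite('pics/wrist13z.png',cv2.resize(d['color'][0:150,200:400],None,fx=4,fy=4,interpolation=cv2.INTER_NEAREST))
cv2.imwrite('pics/wrist13.png',d['color'])
s=get('side');cv2.imwrite('pics/side13z.png',cv2.resize(s['color'][200:380,180:360],None,fx=3.3,fy=3.3))
E
```

```text
time: 40.2
ee_pos: [0.4405, 0.2366, 0.2413]
eef_rot: [0.528, 0.47, -0.528, 0.47]
ft_force: [0.0, -0.9, -2.9]
gripper_width: 0.0132
t 40.2 p [440.5 236.6 241.3] f [ 0.  -0.9 -2.9] w 13.2
[[-0.0, 0.993, -0.117], [0.0, -0.117, -0.993], [-1.0, -0.0, -0.0]]
```

View pics/wrist13z.png

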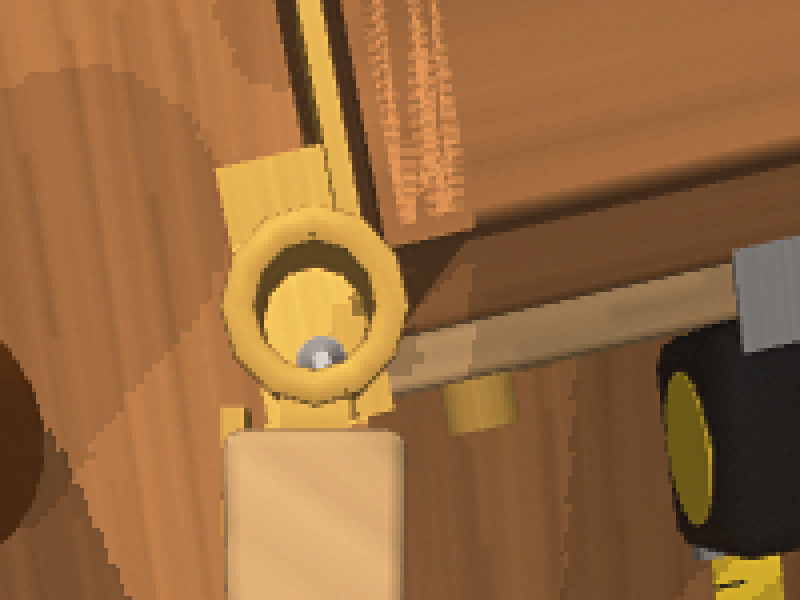

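View pics/side13z.png

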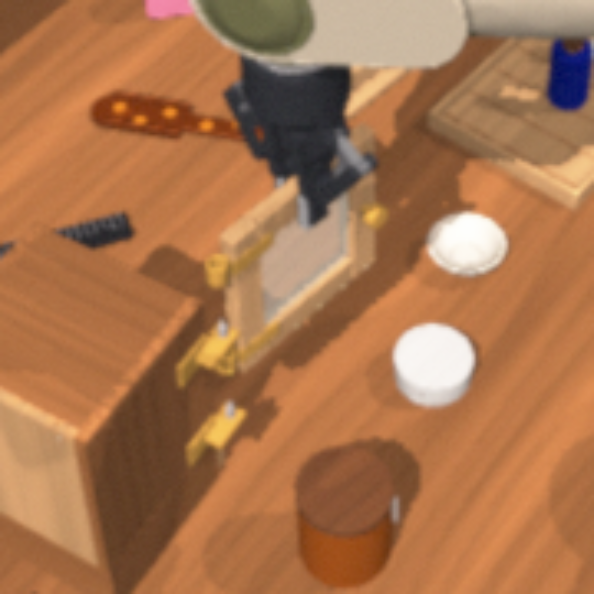

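```bash
python3 - <<'E'
from h import *
d=get('wrist')
s=env.sense(); Rm=R.from_quat(s["eef_rot"]).as_matrix(); p=s["ee_pos"]; u=p[2]-.1123
for n,uv,h in (("tip",(280.3,89.4),.1965),("base",(280.4,90.6),.1885),("sock",(278.9,76.2),u+.134)):
    q=ray(d,*uv,h); print(n,np.round(q*1000,1),"tool",np.round(Rm.T@(q-p)*1000,1))
W=cloud(d); m=(W[...,2]>u+.129)&(W[...,2]<u+.137)&(np.arange(420)[:,None]<104); print(rect(W[m]))
P=W[80:92,275:286]; print(np.round(P[...,2]*1000).astype(int)); 
m=np.zeros((420,560),bool); m[78:93,270:290]=True; m&=(W[...,2]>.184)&(W[...,2]<.2); print("pin",rect(W[m]),m.sum())
E
```

```text
tip [450.3 320.7 196.5] tool [ 44.8  -0.2 -84.7]
base [450.3 320.5 188.5] tool [ 52.8  -0.1 -84.5]
sock [449.6 321.3 263. ] tool [-21.7  -0.9 -85.2]
(array([449.2, 320.9]), array([16.6, 15.6]), 82.0)
[[                 181                  182                  181
                   181                  180                  181
                   180                  181                  182
                   180                  180]
 [                 182                  179                  180
                   180                  180                  181
                   181                  181                  180
                   180                  180]
 [                 180                  182                  180
                   181                  181                  180
                   182                  182                  182
                   180                  181]
 [                 181                  181                  182
                   181                  182                  181
                   180                  181       
[... 1396 characters left out ...]
             197                  198                  195
                   194                  191]
 [                 192                  193                  196
                   197                  196                  196
                   197                  197                  195
                   193                  264]
 [                 192                  195                  194
  -9223372036854775808                  197                  196
                   198                  262                  264
                   263                  263]]
pin (array([450.3, 321.9]), array([4.1, 6.6]), 81.8) 76<stdin>:7: RuntimeWarning: invalid value encountered in cast
```

```bash
python3 -m crank '[[[0,0.08,0,0,0,0],[1,0,0,0,0,0],[1,0,0,0,0,0],[1,0,0,0,0,0],[0.8,0,0,0,0,0],[0.6,0,0,0,0,0],[0,0,0,0,0,0],[0,0,0,0,0,0],[0,0,0,0,0,0]]]'
python3 - <<'E'
from h import *
st()
d=get('wrist')
cv2.imwrite('pics/wrist14z.png',cv2.resize(d['color'][0:150,200:400],None,fx=4,fy=4,interpolation=cv2.INTER_NEAREST))
E
```

```text
time: 41.1
ee_pos: [0.4413, 0.2366, 0.1975]
eef_rot: [0.528, 0.47, -0.528, 0.47]
ft_force: [-0.3, -0.7, -3.0]
gripper_width: 0.0131
t 41.1 p [441.3 236.6 197.5] f [-0.3 -0.7 -3. ] w 13.1
[[0.0, 0.993, -0.116], [-0.0, -0.116, -0.993], [-1.0, 0.0, 0.0]]
```

View pics/wrist14z.png

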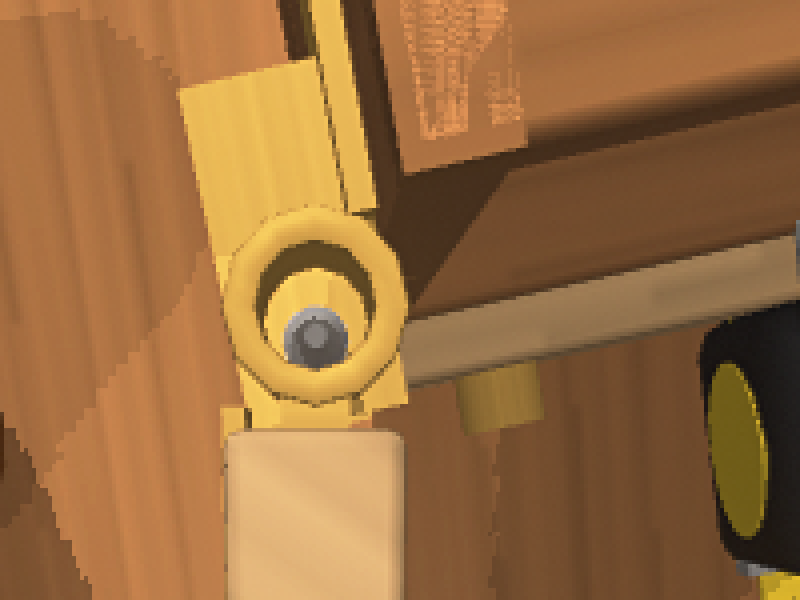

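```bash
python3 -m crank '[[[0,0,0.1,0,0,0],[0.3,0,0,0,0,0],[0.3,0,0,0,0,0],[0.2,0,0,0,0,0],[0.2,0,0,0,0,0],[0,0,0,0,0,0],[0,0,0,0,0,0]]]'
python3 - <<'E'
from h import *
st()
d=get('wrist')
cv2.imwrite('pics/wrist15z.png',cv2.resize(d['color'][0:150,200:400],None,fx=4,fy=4,interpolation=cv2.INTER_NEAREST))
d=get('side')
cv2.imwrite('pics/side15z.png',cv2.resize(d['color'][240:360,180:300],None,fx=5,fy=5))
E
```

```text
time: 41.73
ee_pos: [0.4411, 0.2357, 0.1872]
eef_rot: [-0.528, -0.47, 0.528, -0.47]
ft_force: [0.2, 0.1, -2.6]
gripper_width: 0.0135
t 41.73 p [441.1 235.7 187.2] f [ 0.2  0.1 -2.6] w 13.5
[[-0.0, 0.993, -0.117], [0.0, -0.117, -0.993], [-1.0, -0.0, -0.0]]
```

View pics/wrist15z.png

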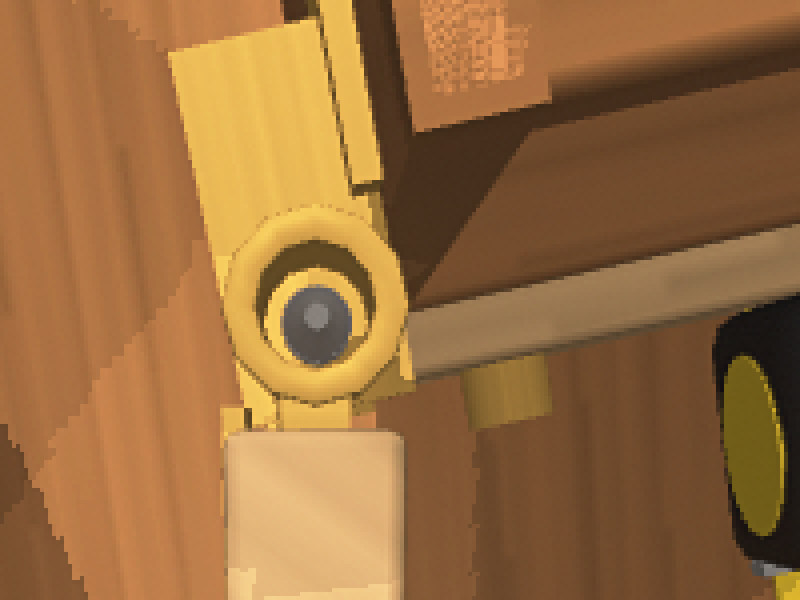

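View pics/side15z.png

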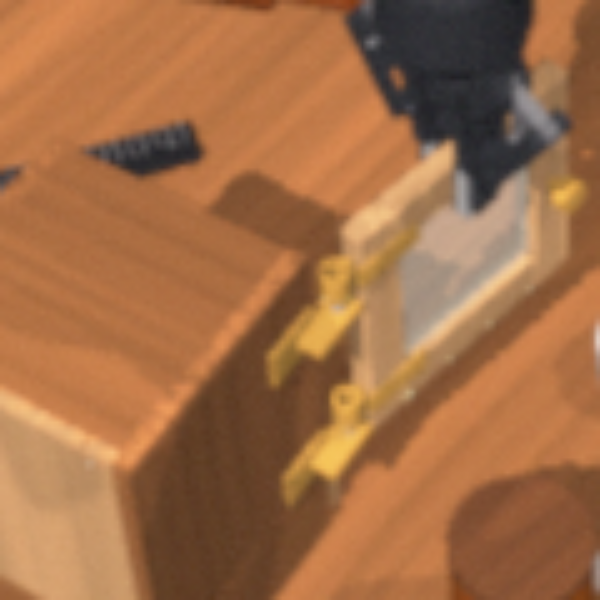

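```bash
python3 -m crank '[[[0.2,0,0,0,0,0],[0.2,0,0,0,0,0],[0.2,0,0,0,0,0],[0.1,0,0,0,0,0],[0,0,0,0,0,0],[0,0,0,0,0,0]]]'
python3 -m crank '[[[0.1,0,0,0,0,0],[0.1,0,0,0,0,0],[0,0,0,0,0,0],[0,0,0,0,0,0]]]'
python3 -c "
from h import *
st()"
```

```text
time: 42.33
ee_pos: [0.4411, 0.2357, 0.1803]
eef_rot: [-0.528, -0.47, 0.528, -0.47]
ft_force: [0.0, -0.2, -2.2]
gripper_width: 0.0134
time: 42.67
ee_pos: [0.4411, 0.2356, 0.1783]
eef_rot: [0.528, 0.47, -0.528, 0.47]
ft_force: [0.8, 0.6, -1.8]
gripper_width: 0.0135
t 42.67 p [441.1 235.6 178.3] f [ 0.8  0.6 -1.8] w 13.5
[[0.0, 0.993, -0.117], [-0.0, -0.117, -0.993], [-1.0, 0.0, 0.0]]
```

```bash
python3 -m crank '[[[0.1,0,0,0,0,0],[0,0,0,0,0,0],[0,0,0,0,0,0]]]'; python3 -m crank '[[[0.1,0,0,0,0,0],[0,0,0,0,0,0],[0,0,0,0,0,0]]]'
```

```text
time: 42.92
ee_pos: [0.4414, 0.2355, 0.178]
eef_rot: [0.529, 0.47, -0.528, 0.47]
ft_force: [-1.5, -3.1, 5.1]
gripper_width: 0.0134
time: 43.17
ee_pos: [0.4416, 0.2353, 0.1777]
eef_rot: [0.529, 0.469, -0.528, 0.471]
ft_force: [-3.1, -7.2, 11.9]
gripper_width: 0.013
```

```bash
python3 -m crank '[[[-0.1,0,0,0,0,0],[0,0,0,0,0,0],[0,0,0,0,0,0],[0,0,0,0,0,0],[0,0,0,0,0,0],[0,0,0,0,0,0]]]' 4
python3 -m crank '[[[-0.5,0,0,0,0,0],[-1,0,0,0,0,0],[-1.5,0,0,0,0,0],[-1.5,0,0,0,0,0],[-2,0,0,0,0,0],[-2,0,0,0,0,0],[-2,0,0,0,0,0],[0,0,0,0,0,0],[0,0,0,0,0,0]]]'
python3 - <<'E'
from h import *
st()
d=get('wrist'); cv2.imwrite('pics/wrist16.png',d['color']); W=cloud(d)
ok=(abs(W[...,0]-.44)<.08)&(abs(W[...,1]-.24)<.1)
m=ok&(W[...,2]>.208)&(W[...,2]<.226); print("door top",m.sum(),rect(W[m]),np.percentile(W[m][:,2],[5,50,95]))
d=get('side'); cv2.imwrite('pics/side16.png',cv2.resize(d['color'][220:380,160:340],None,fx=4,fy=3.7))
E
```

```text
time: 43.67
ee_pos: [0.4411, 0.2357, 0.1772]
eef_rot: [-0.528, -0.47, 0.528, -0.47]
ft_force: [0.8, 0.6, 1.2]
gripper_width: 0.0399
time: 44.42
ee_pos: [0.4414, 0.2358, 0.2837]
eef_rot: [0.529, 0.47, -0.527, 0.47]
ft_force: [-0.2, 0.2, -0.7]
gripper_width: 0.0401
t 44.42 p [441.4 235.8 283.7] f [-0.2  0.2 -0.7] w 40.1
[[0.003, 0.993, -0.116], [0.001, -0.116, -0.993], [-1.0, 0.002, -0.001]]
door top 6149 (array([454.4, 259.8]), array([198.2,  59.6]), 66.8) [0.21270656 0.21524089 0.22291883]
```

View pics/wrist16.png

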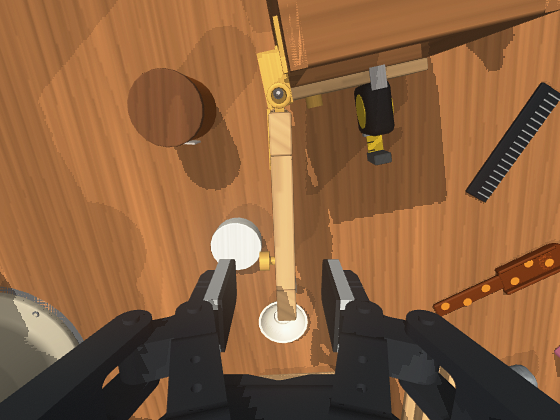

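View pics/side16.png

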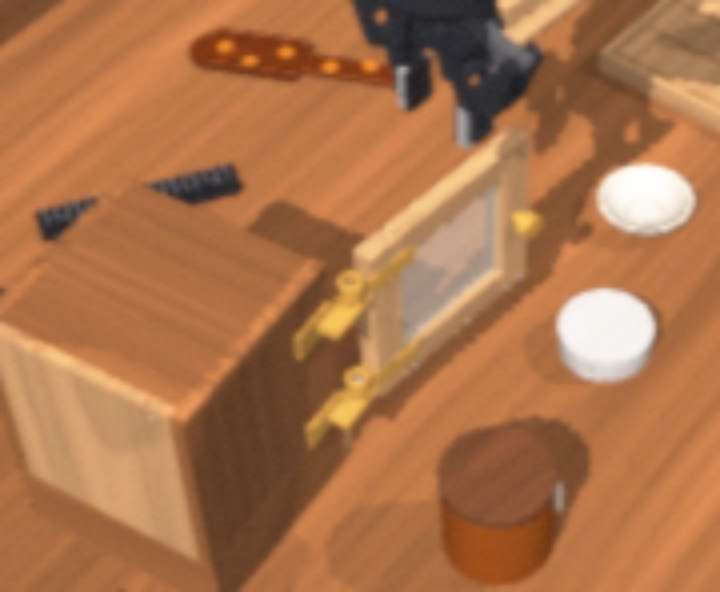

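Seated: the door top is at 215 mm and the sockets are down on both brackets. Next I'll work out the push from the outer side, above the knob.

```bash
python3 - <<'E'
from h import *
d=get('wrist'); W=cloud(d)
m=(abs(W[...,0]-.443)<.03)&(W[...,1]<.306)&(W[...,1]>.15)&(W[...,2]>.208)&(W[...,2]<.222)
m[:, :255]=0; m[:,310:]=0
c,s,a=rect(W[m]); print("door",m.sum(),c,s,a)
H=np.array([450.3,320.7]); ang=np.degrees(np.arctan2(*(c-H)[::-1])); print("door dir",ang)
yaw=np.radians(a-90 if a>45 else a); e=np.array([np.sin(yaw),-np.cos(yaw)]); n=-np.array([np.cos(yaw),np.sin(yaw)])
print("yaw",np.degrees(yaw),e,n)
for D in (50,26): print(D,H+125*e+D*n); go(*(H+125*e+D*n),188,np.degrees(yaw))
E
```

```text
door 4308 [443.5 233.5] [146.1  14. ] 85.5
door dir -94.45899552514574
yaw -4.5 [-0.0784591  -0.99691733] [-0.99691733  0.0784591 ]
50 [390.64674635 200.00828807]
psi now -6.7 turn ax -2.2 shift cm [ 9.38 -4.71  3.93]  q6 0.37
26 [414.57276236 198.12526977]
psi now -6.7 turn ax -2.2 shift cm [ 9.37 -2.31  3.93]  q6 0.37
```

```bash
python3 -m crank '[[[0,0,0,-2.2,0,0],[0,-1.6,1.3,0,0,0],[0,-1.6,1.3,0,0,0],[0,-1.5,1.3,0,0,0],[2,0,0,0,0,0],[2.5,0,0,0,0,0],[2.5,0,0,0,0,0],[2,0,0,0,0,0],[0.5,0,0,0,0,0],[0,0,0,0,0,0]]]' 0 30
python3 -m crank '[[[0,0.6,0,0,0,0],[0,0.6,0,0,0,0],[0,0.6,0,0,0,0],[0,0.6,0,0,0,0],[0,0,0,0,0,0],[0,0,0,0,0,0]]]'
python3 - <<'E'
from h import *
st()
d=get('wrist'); cv2.imwrite('pics/wrist17.png',d['color'])
E
```

```text
time: 45.4
ee_pos: [0.3905, 0.2003, 0.1861]
eef_rot: [-0.518, -0.481, 0.52, -0.479]
ft_force: [-0.1, -0.2, 0.8]
gripper_width: -0.0
time: 45.9
ee_pos: [0.4155, 0.1985, 0.1874]
eef_rot: [0.519, 0.48, -0.519, 0.48]
ft_force: [-0.7, -0.1, 0.1]
gripper_width: 0.0
t 45.9 p [415.5 198.5 187.4] f [-0.7 -0.1  0.1] w 0.0
[[0.0, 0.997, -0.079], [0.0, -0.079, -0.997], [-1.0, 0.0, -0.0]]
```

View pics/wrist17.png

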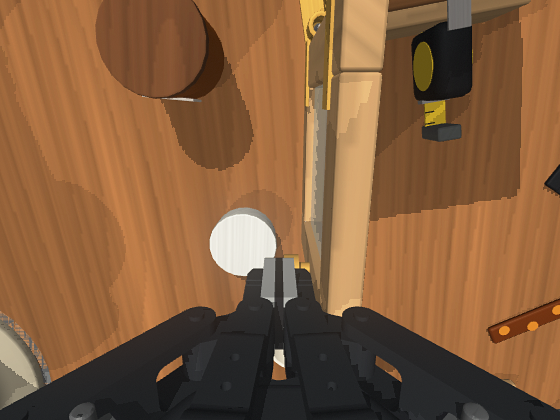

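```bash
python3 -m crank '[[[0,1.1,0.17,-5,0,0],[0,1.1,0.17,-5,0,0],[0,1.1,0.17,-5,0,0],[0,1.1,0.17,-5,0,0],[0,1.1,0.17,-5,0,0],[0,1.1,0.17,-5,0,0],[0,1.1,0.17,-5,0,0],[0,1.1,0.17,-5,0,0],[0,1.1,0.17,-5,0,0],[0,1.1,0.17,-5,0,0],[0,1.1,0.17,-5,0,0],[0,1.1,0.17,-5,0,0]]]'
python3 - <<'E'
from h import *
st()
d=get('wrist'); cv2.imwrite('pics/wrist18.png',d['color'])
E
```

```text
time: 46.95
ee_pos: [0.5391, 0.2302, 0.1873]
eef_rot: [0.208, 0.676, -0.208, 0.676]
ft_force: [-1.3, -0.4, -1.0]
gripper_width: -0.0001
t 46.95 p [539.1 230.2 187.3] f [-1.3 -0.4 -1. ] w -0.1
[[-0.0, 0.563, 0.827], [-0.0, 0.827, -0.563], [-1.0, -0.0, -0.0]]
```

View pics/wrist18.png

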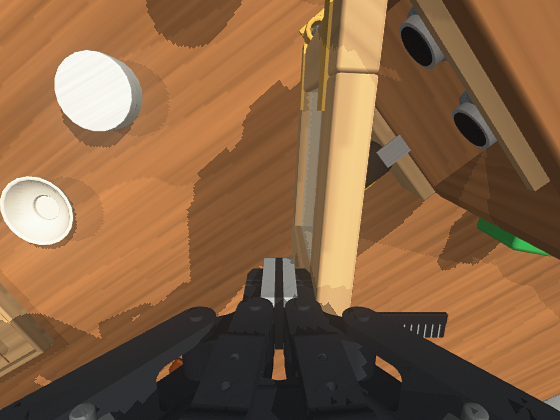

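```bash
python3 -m crank '[[[0,1.1,0.17,-5,0,0],[0,1.1,0.17,-5,0,0],[0,1.1,0.17,-5,0,0],[0,1.1,0.17,-5,0,0],[0,0.82,0.13,-3.75,0,0],[0,0.55,0.1,-2.5,0,0],[0,0.55,0.1,-2.5,0,0],[0,0.55,0.1,-2.5,0,0],[0,0.33,0.05,-1.5,0,0],[0,0.33,0.05,-1.5,0,0],[0,0.22,0.04,-1,0,0],[0,0,0,0,0,0],[0,0,0,0,0,0]]]'
python3 - <<'E'
from h import *
st()
d=get('wrist'); cv2.imwrite('pics/wrist19.png',d['color'])
E
```

```text
time: 48.08
ee_pos: [0.575, 0.298, 0.1873]
eef_rot: [-0.004, 0.707, 0.004, 0.707]
ft_force: [-0.6, -0.1, -0.5]
gripper_width: -0.0002
t 48.08 p [575.  298.  187.3] f [-0.6 -0.1 -0.5] w -0.2
[[-0.0, -0.012, 1.0], [-0.0, 1.0, 0.012], [-1.0, -0.0, -0.0]]
```

View pics/wrist19.png

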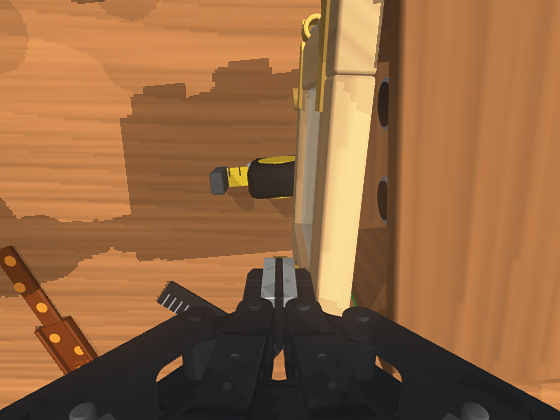

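```bash
python3 -m crank '[[[0,0.22,0.04,-1,0,0],[0,0.22,0.04,-1,0,0],[0,0.22,0.04,-1,0,0],[0,0.22,0.04,-1,0,0],[0,0,0,0,0,0],[0,0,0,0,0,0]]]'
python3 - <<'E'
from h import *
st()
d=get('wrist'); cv2.imwrite('pics/wrist20.png',d['color'])
E
```

```text
time: 48.63
ee_pos: [0.5763, 0.3071, 0.1872]
eef_rot: [-0.029, 0.707, 0.029, 0.706]
ft_force: [-0.9, -0.4, -0.6]
gripper_width: 0.0002
t 48.63 p [576.3 307.1 187.2] f [-0.9 -0.4 -0.6] w 0.2
[[-0.0, -0.083, 0.997], [-0.0, 0.997, 0.083], [-1.0, -0.0, -0.0]]
```

View pics/wrist20.png

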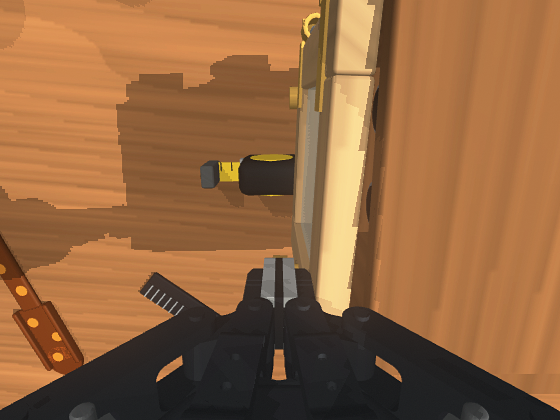

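```bash
cat > dm.py <<'E'
from h import *
d=get('wrist'); W=cloud(d); yaw=np.radians(95.3); c=np.array([526.1,406.8])
X=(W[...,:2]*1000-c)@np.array([np.cos(yaw),np.sin(yaw)]); Y=(W[...,:2]*1000-c)@np.array([-np.sin(yaw),np.cos(yaw)])
Z=W[...,2]
for lo,hi in((45,65),(20,40),(-20,0),(-60,-40)):
    m=(Z>.211)&(Z<.2185)&(Y>lo)&(Y<hi)&(X<-55)&(X>-115)
    if m.sum()>20: print("y",lo,hi,"door top x",np.percentile(X[m],[3,50,97]).round(1),m.sum())
m=(Z>.219)&(Z<.226)&(X>-85)&(X<-40)&(abs(Y)<70); print("carcass front x",np.percentile(X[m],1) if m.any() else None)
E
python3 dm.py
python3 -m crank '[[[0,0.2,0,0,0,0],[0,0.2,0,0,0,0],[0,0,0,0,0,0],[0,0,0,0,0,0]]]'; python3 dm.py
```

```text
y 45 65 door top x [-85.7 -78.4 -70.1] 3737
y 20 40 door top x [-86.7 -79.4 -70.1] 2984
y -20 0 door top x [-88.4 -81.1 -70. ] 2161
y -60 -40 door top x [-86.5 -81.6 -77.2] 170
carcass front x -70.22432382146548
time: 49.07
ee_pos: [0.5759, 0.3111, 0.1873]
eef_rot: [-0.029, 0.706, 0.029, 0.707]
ft_force: [-0.7, -0.8, -1.2]
gripper_width: 0.0002
y 45 65 door top x [-84.8 -77.5 -70.1] 3666
y 20 40 door top x [-85.  -77.8 -70.1] 2932
y -20 0 door top x [-85.5 -78.2 -70.1] 2132
y -60 -40 door top x [-82.3 -77.3 -72.8] 180
carcass front x -70.19105166413803
```

```bash
python3 -m crank '[[[0,-0.5,0,0,0,0],[0,-1,0,0,0,0],[0,-1.5,0,0,0,0],[0,-1.5,0,0,0,0],[0,0,0,0,0,0],[0,0,0,0,0,0]]]'; python3 dm.py
python3 -m crank '[[[-2.5,0,0,0,0,0],[-2.5,0,0,0,0,0],[-2.5,-2,0,0,0,0],[-2.5,-2.5,0,0,0,0],[-1,-2.5,0,0,0,0],[0,-2.5,0,0,0,0],[0,-2.5,0,0,0,0],[0,-2.5,0,0,0,0],[0,0,0,0,0,0],[0,0,0,0,0,0]]]'
python3 - <<'E'
from h import *
st()
for n in("wrist","top","side"):
    d=get(n); cv2.imwrite(f'pics/{n}21.png',d['color'])
E
```

```text
time: 49.62
ee_pos: [0.5801, 0.2646, 0.1876]
eef_rot: [-0.029, 0.706, 0.029, 0.707]
ft_force: [0.3, 0.5, -0.7]
gripper_width: -0.0
y 45 65 door top x [-85.6 -77.9 -69.7] 4472
y 20 40 door top x [-86.  -78.1 -69.7] 3679
y -20 0 door top x [-86.9 -78.7 -69.7] 2625
y -60 -40 door top x [-87.5 -78.7 -69.7] 1781
carcass front x -70.76124313186529
time: 50.5
ee_pos: [0.5919, 0.121, 0.2974]
eef_rot: [-0.029, 0.706, 0.029, 0.707]
ft_force: [-0.8, -0.1, -0.1]
gripper_width: -0.0002
t 50.5 p [591.9 121.  297.4] f [-0.8 -0.1 -0.1] w -0.2
[[0.0, -0.082, 0.997], [0.0, 0.997, 0.082], [-1.0, 0.0, 0.0]]
```

View pics/wrist21.png

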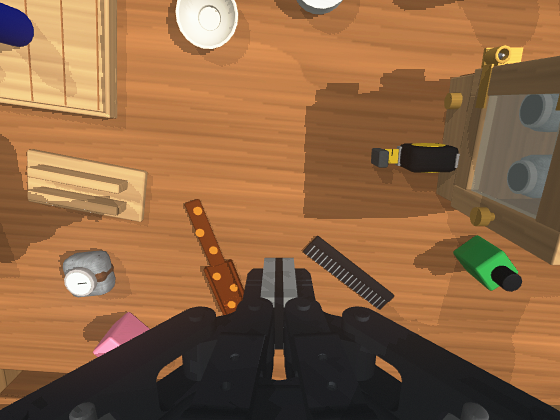

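View pics/top21.png

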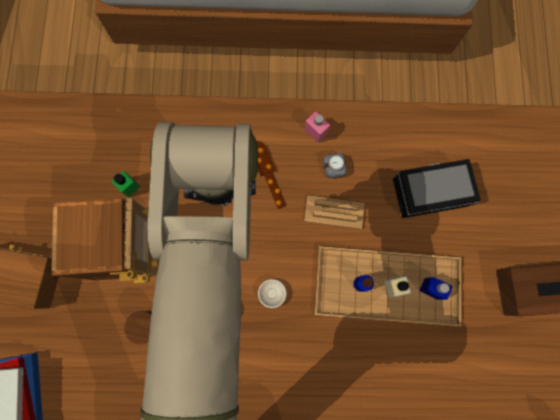

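View pics/side21.png

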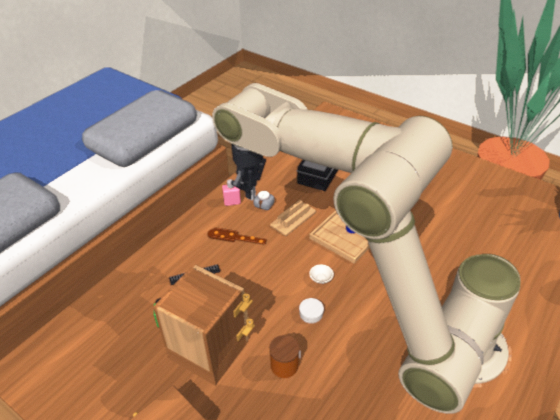

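The door is shut, the tape tab is home at (380,157) in the wrist view, and three bottles stand on the tray. Last numeric checks, then hand in.

```bash
python3 -m crank '[[[0,0,0,0,0,0],[0,0,0,0,0,0],[0,0,0,0,0,0],[0,0,0,0,0,0],[0,0,0,0,0,0],[0,0,0,0,0,0]]]'; python3 dm.py; python3 - <<'E'
from h import *
t=get('top'); W=cloud(t)
c=np.array([446.8,-262.1]); a=np.radians(-3.2); M=np.array([[np.cos(a),np.sin(a)],[-np.sin(a),np.cos(a)]])
for n,x,y,lo in(("cob",.442,-.371,.085),("clr",.445,-.278,.083),("slim",.451,-.193,.088)):
  m=(W[...,2]>lo)&(W[...,2]<.11)&(np.hypot(W[...,0]-x,W[...,1]-y)<.045); r=rect(W[m]); print(n,r,"tray",(M@(r[0]-c)).round(1),"z",np.median(W[m][:,2]).round(4))
d=get('wrist'); W=cloud(d)
m=(W[...,2]>.038)&(W[...,2]<.046)&(abs(W[...,0]-.5616)<.02)&(W[...,1]>.2)&(W[...,1]<.262); print("tab",rect(W[m]))
m=(W[...,2]>.19)&(W[...,2]<.206)&(np.hypot(W[...,0]-.4503,W[...,1]-.3207)<.012); print("top socket rim",rect(W[m]),np.median(W[m][:,2]))
E
```

```text
time: 51.15
ee_pos: [0.5917, 0.1217, 0.2973]
eef_rot: [-0.029, 0.707, 0.029, 0.706]
ft_force: [0.6, 0.4, -0.5]
gripper_width: -0.0002
y -60 -40 door top x [-88.6 -87.5 -85.7] 74
carcass front x None
cob (array([ 441.4, -369.3]), array([19. , 20.8]), 85.4) tray [   0.6 -107.3] z 0.0954
clr (array([ 443.8, -276.7]), array([20.7, 22.2]), 0.9) tray [ -2.2 -14.7] z 0.0933
slim (array([ 450.1, -193.5]), array([18.6, 20.3]), 0.5) tray [-0.5 68.7] z 0.0969
tab (array([561.2, 242.9]), array([19.3, 12.3]), 6.0)
top socket rim (array([0., 0.]), array([0., 0.]), 0.0) nan
  return _methods._mean(a, axis=axis, dtype=dtype,
  ret = ret.dtype.type(ret / rcount)
```

The bottles and tab read right. The wrist camera sees too little of the door from here, so I'll check it with the top camera and a second wrist view.

```bash
python3 - <<'E'
from h import *
yaw=np.radians(95.3); c=np.array([526.1,406.8])
for n in("top","side","wrist"):
    d=get(n); W=cloud(d); X=(W[...,:2]*1000-c)@np.array([np.cos(yaw),np.sin(yaw)]); Y=(W[...,:2]*1000-c)@np.array([-np.sin(yaw),np.cos(yaw)]); Z=W[...,2]
    for lo,hi in((50,70),(0,20),(-30,-10),(-70,-50)):
        m=(Z>.209)&(Z<.2185)&(Y>lo)&(Y<hi)&(X<-72)&(X>-115)
        if m.sum()>5: print(n,lo,hi,np.percentile(X[m],[5,50,95]).round(1),m.sum())
        m=(Z>.1)&(Z<.2)&(Y>lo)&(Y<hi)&(X<-72)&(X>-115)
        if m.sum()>5: print(n,"front",lo,hi,np.percentile(X[m],[5,25,50,75]).round(1),m.sum())
    if n=="top": cv2.imwrite('pics/top22z.png',cv2.resize(d['color'][180:300,40:170],None,fx=5,fy=5))
E
```

```text
top 50 70 [-85.  -79.  -72.7] 69
top front 50 70 [-87.4 -86.7 -86.3 -85.7] 128
top 0 20 [-86.  -80.3 -74. ] 67
top front 0 20 [-86.4 -83.4 -82.8 -82.4] 104
top -30 -10 [-86.5 -81.2 -74.5] 65
top front -30 -10 [-87.1 -84.  -83.4 -82.7] 105
top -70 -50 [-87.2 -81.4 -74.3] 63
top front -70 -50 [-102.8  -91.2  -89.2  -88.4] 139
side 50 70 [-84.7 -79.4 -75.7] 22
side front 50 70 [-84.7 -80.9 -76.4 -74.7] 26
side 0 20 [-84.5 -80.4 -74.5] 34
side -30 -10 [-86.3 -80.5 -74.8] 29
side -70 -50 [-87.1 -80.8 -75.2] 31
wrist front 50 70 [-87.7 -87.  -86.5 -86.1] 1739
wrist front 0 20 [-86.7 -83.3 -82.7 -82.2] 1814
wrist front -30 -10 [-87.6 -84.3 -83.4 -82.9] 1826
wrist -70 -50 [-88.8 -87.5 -84.6] 217
wrist front -70 -50 [-105.3  -89.9  -89.   -88.4] 1862
```

View pics/top22z.png

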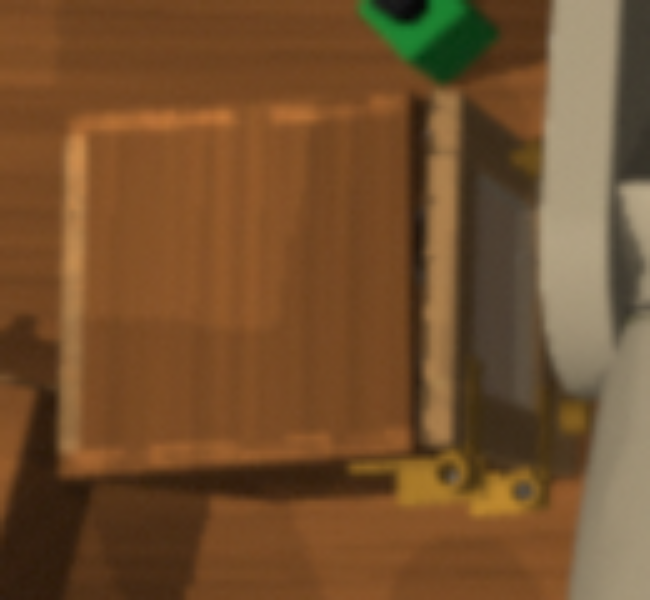

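The free edge reads about 3 mm off shut, where it read nearly shut just after the push. I'll check whether it is drifting.

```bash
cat > fm.py <<'E'
from h import *
yaw=np.radians(95.3); c=np.array([526.1,406.8])
d=get("wrist"); W=cloud(d); X=(W[...,:2]*1000-c)@np.array([np.cos(yaw),np.sin(yaw)]); Y=(W[...,:2]*1000-c)@np.array([-np.sin(yaw),np.cos(yaw)]); Z=W[...,2]
r=[]
for lo,hi in((55,65),(-65,-55)):
    m=(Z>.17)&(Z<.205)&(Y>lo)&(Y<hi)&(X<-72)&(X>-115); r.append(np.median(X[m]).round(2))
print(env.sense()["time"],r)
E
python3 fm.py
for i in 1 2; do python3 -m crank '[[[0,0,0,0,0,0],[0,0,0,0,0,0],[0,0,0,0,0,0],[0,0,0,0,0,0],[0,0,0,0,0,0],[0,0,0,0,0,0],[0,0,0,0,0,0],[0,0,0,0,0,0],[0,0,0,0,0,0],[0,0,0,0,0,0],[0,0,0,0,0,0],[0,0,0,0,0,0],[0,0,0,0,0,0],[0,0,0,0,0,0],[0,0,0,0,0,0],[0,0,0,0,0,0],[0,0,0,0,0,0],[0,0,0,0,0,0],[0,0,0,0,0,0],[0,0,0,0,0,0]]]' >/dev/null; python3 fm.py; done
```

```text
51.5 [np.float64(-86.08), np.float64(-88.32)]
53.2167 [np.float64(-85.87), np.float64(-88.32)]
54.9333 [np.float64(-86.04), np.float64(-88.34)]
```

The reading holds steady: the free edge is about 2–3 mm from fully shut, against 10 mm allowed. Handing in.

```bash
python3 -c "
from plant import hand_in
print(hand_in())"
```

```text
the job is handed in; nothing more can be done
None
```

The door is back on the cabinet and shut, and I handed the job in at about 55 s; the hand-in gave no verdict.

- **Bottles:** I stood the cobalt, clear and slim bottles upright on the tray. No frosted bottle was in the scene. The last check put all three within 3 mm of the tray's long centre line, with cap heights right for standing on its floor.
- **Tape:** I drew the blade out 109.6 mm by tool travel, held it there for over 2.5 s and led it back by hand. I never saw the red mark itself, because the wrist picture cut off before the mouth of the case. The spring force matched the red mark. The tab ended within 1 mm of its starting place.
- **Door:** I lowered both sockets onto the pintles until they met firm contact, with the door top then at 215 mm (216 expected). I then pushed the door shut from outside.
- **Last door check:** The free edge read nearly shut just after the push, but about 2–3 mm off once I had backed away. It then held steady for over 3 s, inside the 10 mm allowed. A final look for the top socket's rim found no points from that viewpoint, so that one check is unconfirmed; the other pictures showed the sockets down.
- **Other things:** The robot was clear of everything at the end, and the last pictures show the bystanders where they were. I did not measure their positions again.

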